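# Lay out an order on the loading board

## Task

Finish laying out the order on the wooden board without shifting the tall and low cartons already standing there in a row: stand the tin in line with them, midway in the gap, and the marker upright on the middle of its lid, panel along the row. Stand the mailing tube in line at the outer side of the tall carton, about 15 mm from it, and lay the long carton behind the row (away from the robot), parallel to it, centred on the gap, about 20 mm behind the low carton. Leave everything released and at rest.

Things in the scene. Friction and masses are not known exactly. Their poses are not given: they have to be found in the camera images.
- board: Fixed slatted wooden loading board, 220 (x) x 360 (y) x 16 mm thick; origin at the centre of its underside, flat top at z = 16 mm. Its position varies and it is turned by up to 0.25 rad; its +x points away from the robot (behind), its y runs along the row. The row line lies about 30 mm on the robot's side of its centre (x = -30 mm), the middle of the gap at about y = 0.
- tall_carton: Loose brown carton standing on the board, 60 (x) x 64 (y, along the row) x 75 mm high, 0.6 kg; origin at the centre of its underside, x and y axes nearly those of the board. It stands 70 to 78 mm to one side of the row's middle, left or right as drawn. Must stay put.
- low_carton: Loose brown carton standing on the board, 80 (x) x 64 (y, along the row) x 40 mm high, 0.6 kg; origin at the centre of its underside, axes nearly those of the board. It stands at the other side of the row's middle, so that a gap of 76 to 92 mm is left between the two cartons. Must stay put.
- tin: Loose round steel tin, upright, 60 mm diameter, 70 mm high, flat lid, about 0.3 kg; origin at the centre of its underside, z up its axis. Starts on the table.
- marker: Loose plywood marker in the shape of an upside-down T: foot 44 x 44 x 10 mm, and on it, across its middle, an upright panel 10 mm thick (along x), 44 mm long (along y), up to 66 mm above the underside; about 0.09 kg. Origin at the centre of its underside. Starts upright on the table; grip the panel across its 10 mm thickness.
- tube: Loose cardboard mailing tube with white end caps, standing upright on the table, 44 mm diameter, 100 mm high, closed, about 0.15 kg; origin at the centre of its underside.
- long_carton: Loose long brown carton lying on the table, 120 (x) x 40 (y) x 40 mm high, about 0.25 kg; origin at the centre of its underside, long axis x.
Not all that is in view belongs to the job. Leave any black or blue look-alike of the long_carton alone.

How it is judged:
By the outcome, as a careful person would: the job done as asked, in the order asked, and still so for the second after the job is handed in, with the robot touching nothing.
It also fails if it takes over 120 s, if anything falls off the work surface, if the arm or the gripper's body presses on something with over 40 N, if the wrist force passes 120 N, or if a joint passes its speed limit or range.

## Robot

A 7-joint arm with a two-finger parallel gripper is mounted at the origin on the work surface. World frame = base frame: x ahead of the robot, y to its left, z up, the work surface at z = 0. Lengths are in mm, angles in degrees, forces in N, time in s.
With the tool pointing down it reaches from about 400 to 925 mm from the base axis. Payload 4.1 kg.
Tool frame: the origin (TCP) lies midway between the tips of the shut fingers; the grasp point (between the pads) lies 19 mm behind it; z points along the fingers, y is the line along which they close (so a half turn about z gives the same grasp; the last joint's range is limited). The gripper opens to 85 mm and grips with 20 to 120 N. Pads are 22 mm wide; open, the fingers measure 114 mm over their backs; the gripper's body (76 mm by 85 mm) begins 54 mm behind the grasp point. The pads swing forward as they close: fully open they stand 13 mm farther back than shut.
Start: joints at [-76.547, 22.827, 2.584, 88.041, -1.071, 69.15, -2.905], TCP at [212.945, 614.169, 191.847] pointing down, gripper open.
Joint ranges: [-161.44, 161.44], [-28.35, 127.94], [-78.24, 83.42], [0, 140.83], [-78.03, 258.03], [13.02, 114.36], [-168.23, 168.23]. Speed limits (degrees/s): [147.25, 147.25, 180, 180, 180, 180, 180].

## Interface

Orientations are given as a 3x3 rotation matrix whose columns are the frame's x, y, z axes.
In Python, from plant import read_state, get_image, hand_in gives the robot as it stands.
- The arm moves only by the shell command python3 -m jog 'ROWS' [OPENING] [FORCE]. ROWS is JSON, a list of rows, each a list of 4 numbers: the shift along the world's x, y, z in mm, then the turn about the world's z in rad. A call has 1 to 8 rows; each row shifts and turns the commanded pose from where the row before left it; what a row does not reach is not made up. A row lasts 1/10 s, in which the tool goes at most 50 mm and 8.59 degrees, less where a joint would pass 70% of its speed; a pose out of reach is approached as far as the arm can. A call with a gripper value outside its range is refused whole. OPENING is the gripper command: -1 is shut, 1 is fully open, values between are in proportion, set as the call begins (- or left out, the last holds). The fingers move at their own pace and stop on an object; FORCE is the grip in N (left out, the last holds). Time passes only in rows, so rows that do not move let the fingers close. It gives the time, the measured TCP pose, the force, the opening and the grip force at its end, in the units of the state.
- read_state(): the state, without advancing time (a new reading comes with each control period).
- get_image(name): name is "side" or "top" or "wrist"; returns a dict with "frame" (480x640x3 uint8, red, green, blue), "camera_matrix" (3x3 intrinsics, pixels), "rvec" (rotation vector, rad) and "tvec" (3), from world to camera coordinates, as OpenCV has them; the wrist camera has in their place "tool_from_camera" (4x4, takes a point from camera to tool coordinates, whose origin is the TCP and whose axes are the flange's). Camera axes: x right, y down, z forward; pixel columns grow to the right and rows downward; lengths in mm; the calibration is good to about 2 mm. A picture is of the moment at which its call begins: read the wrist's pose just before it. There is no depth.
- hand_in(): hands the job in; it is judged then, once.
The state is a dict: "clock": time; "qpos": joint angles; "joint_velocities": joint speeds; "joint_efforts": joint torques, N m; "ee_pos": TCP position; "tool_rot": TCP orientation; "contact_force": force on the tool from outside, world axes, zero at the start; "ft_torque": the same for the moment, N m; "finger_gap": finger opening in mm; "gripper_force": force on a finger pad.
Only numpy, scipy, OpenCV 4.12 (cv2) and the standard library are available. Lean on these libraries where they do the work, as an engineer would, in place of code of your own. Each camera call takes 0.05 s, during which the arm holds its last target. There are 200 camera calls.

## Working session

There is one attempt and no reset: what is moved stays moved. The work goes in short steps, Python scripts to look and compute and a shell command to move; the robot and the scene stay as the last step left them, time stands still between calls to the robot, and variables do not carry over. Pictures are saved under pics/ and viewed, at most 14 in all, crops included, and the job is handed in when it is done.

```bash
mkdir -p pics; cat > h.py <<'E'
import numpy as np,cv2,json
from plant import read_state,get_image,hand_in
def grab(n,fn=None):
    s=read_state();im=get_image(n)
    if fn: cv2.imwrite('pics/'+fn+'.png',im['frame'][:,:,::-1])
    K=np.array(im['camera_matrix'],float)
    if n=='wrist':
        T=np.eye(4);T[:3,:3]=s['tool_rot'];T[:3,3]=s['ee_pos'];M=T@np.array(im['tool_from_camera']);R=M[:3,:3];c=M[:3,3]
    else:
        R=cv2.Rodrigues(np.array(im['rvec'],float))[0].T;c=-R@np.array(im['tvec'],float).ravel()
    return im['frame'],K,R,c
def ray(K,R,c,uv,z):
    uv=np.atleast_2d(np.array(uv,float));d=(R@np.linalg.inv(K)@np.c_[uv,np.ones(len(uv))].T).T
    return c+d*((z-c[2])/d[:,2])[:,None]
def proj(K,R,c,P):
    q=(K@R.T@(np.atleast_2d(P)-c).T).T;return q[:,:2]/q[:,2:]
E
python3 - <<'E'
from h import *
for n in('top','side'):
    f,K,R,c=grab(n,n+'0');print(n,c.round(),R.round(2).tolist(),K[0,0])
    np.savez(n+'0.npz',f=f,K=K,R=R,c=c)
print(read_state())
E
```

```text
top [ 208.  -51. 1147.] [[-0.01, -0.98, 0.21], [-1.0, 0.01, 0.0], [-0.0, -0.21, -0.98]] 590.9619376585192
side [344. 605. 869.] [[-0.99, -0.09, 0.09], [-0.13, 0.76, -0.63], [-0.01, -0.64, -0.77]] 555.0024189296497
{'clock': 0.1, 'qpos': array([-76.54709683,  22.86899937,   2.58136367,  88.10592239,
        -1.07106846,  69.14998532,  -2.90614347]), 'joint_velocities': array([ 0.0593066 , -0.07145465, -0.02335957, -0.07897159,  0.02418255,
       -0.05343276,  0.02838565]), 'joint_efforts': array([ 3.28092727e-03, -4.76262403e+01,  1.36998218e+00, -2.54950404e+01,
        1.18904246e-02,  4.99493501e-03, -1.49658632e-05]), 'ee_pos': array([212.74806882, 613.53125005, 190.86090987]), 'tool_rot': array([[-9.44830287e-01,  3.27559962e-01, -4.46563394e-04],
       [ 3.27560239e-01,  9.44828766e-01, -1.70093226e-03],
       [-1.35231367e-04, -1.75336873e-03, -9.99998454e-01]]), 'contact_force': array([-0.56406708, -0.29516733,  0.03047191]), 'ft_torque': array([-0.06646644,  0.0885361 , -0.02614902]), 'gripper_force': 0.0, 'finger_gap': 85.08847458450268}
```

View pics/top0.png

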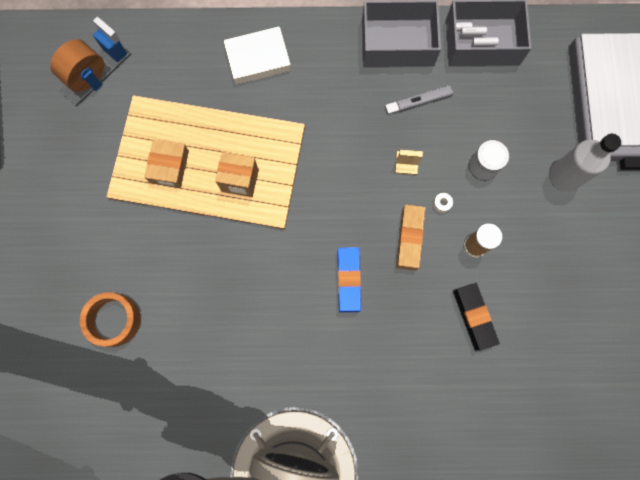

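View pics/side0.png

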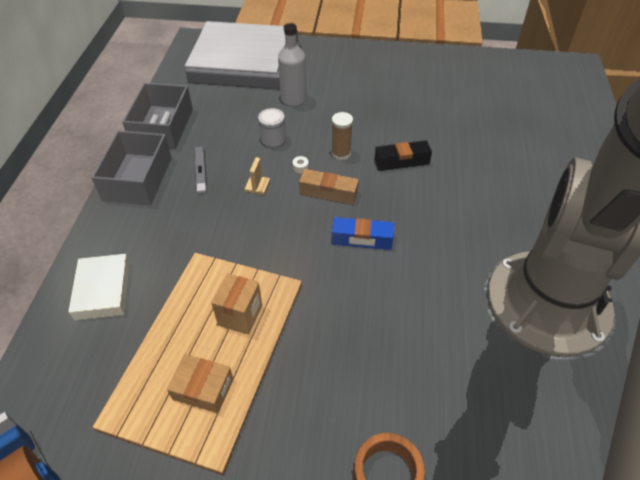

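The top view shows the board with its cartons at (205,160), tall at (237,172) and low at (166,162). The tin is at (490,160), the tube at (485,238), the marker at (408,160) and the long carton at (411,237). The side view confirms the tall carton is on the −y side.

```bash
cat > m.py <<'E'
from h import *
def load(n):
    d=np.load(n+'0.npz');return d['f'],d['K'],d['R'],d['c']
f,*C=load('top')
hsv=cv2.cvtColor(f,cv2.COLOR_RGB2HSV)
def comps(m,amin):
    m=cv2.morphologyEx(m,cv2.MORPH_CLOSE,np.ones((3,3)))
    return [k for k in cv2.findContours(m,cv2.RETR_EXTERNAL,cv2.CHAIN_APPROX_NONE)[0] if cv2.contourArea(k)>amin]
wood=cv2.inRange(hsv,(5,60,60),(30,255,255))
for k in comps(wood,120):
    P=ray(*C,k[:,0],16 if cv2.contourArea(k)>5000 else 0)[:,:2].astype(np.float32)
    r=cv2.minAreaRect(P);print('wood',cv2.boundingRect(k),cv2.contourArea(k),np.round(r[0]),np.round(r[1]),round(r[2],1),cv2.boxPoints(r).round().tolist())
white=cv2.inRange(hsv,(0,0,190),(180,60,255))
for k in comps(white,60):
    e=cv2.fitEllipse(k);print('white',np.round(e[0],1),np.round(e[1],1),'z70',ray(*C,[e[0]],70).round(1),'z100',ray(*C,[e[0]],100).round(1))
# zoomed mosaics
cv2.imwrite('pics/z.png',np.hstack([cv2.resize(f[90:240,100:310],None,fx=2,fy=2,interpolation=3),cv2.resize(f[130:280,380:520],None,fx=2,fy=2,interpolation=3)])[:,:,::-1])
grab('wrist','w0')
E
python3 m.py
```

```text
wood (464, 305, 28, 23) 395.0 [ 282. -354.] [34. 46.] 18.5 [[258.0, -338.0], [273.0, -382.0], [306.0, -371.0], [291.0, -327.0]]
wood (79, 292, 62, 55) 2617.5 [282. 354.] [118. 103.] 89.6 [[230.0, 295.0], [333.0, 295.0], [334.0, 413.0], [231.0, 413.0]]
wood (338, 271, 23, 16) 296.5 [ 356. -109.] [43. 29.] 89.5 [[342.0, -130.0], [371.0, -130.0], [371.0, -87.0], [342.0, -87.0]]
wood (466, 232, 23, 24) 244.5 [ 419. -357.] [44. 36.] 34.2 [[391.0, -355.0], [411.0, -384.0], [448.0, -360.0], [427.0, -330.0]]
wood (396, 204, 30, 67) 1419.5 [ 439. -233.] [ 47. 131.] 81.7 [[370.0, -246.0], [500.0, -265.0], [507.0, -219.0], [377.0, -200.0]]
wood (395, 150, 28, 25) 532.5 [ 594. -234.] [54. 52.] 84.5 [[566.0, -258.0], [617.0, -263.0], [622.0, -210.0], [571.0, -205.0]]
wood (106, 95, 199, 134) 18767.0 [595. 174.] [362. 224.] 79.4 [[452.0, 17.0], [672.0, -24.0], [738.0, 332.0], [518.0, 373.0]]
wood (50, 39, 55, 53) 1723.0 [815. 459.] [116.  94.] 47.1 [[741.0, 449.0], [811.0, 385.0], [889.0, 469.0], [820.0, 534.0]]
white [286.4 475.6] [ 7.1 43.4] z70 [[ 8.9  8.5 70. ]] z100 [[ 14.4   6.8 100. ]]
whit
[... 358 characters left out ...]
154.6] [28.5 30.7] z70 [[ 583.4 -384.9   70. ]] z100 [[ 573.  -375.6  100. ]]
white [391.9 107. ] [ 9.1 12.3] z70 [[ 682.6 -195.    70. ]] z100 [[ 669.4 -191.   100. ]]
white [487.7  39.7] [ 5.2 31. ] z70 [[ 824.7 -391.    70. ]] z100 [[ 807.6 -381.6  100. ]]
white [613.3  82.9] [ 59.2 132.2] z70 [[ 729.3 -631.3   70. ]] z100 [[ 714.8 -615.1  100. ]]
white [256.4  52.2] [45.6 69.3] z70 [[801.8  70.9  70. ]] z100 [[785.3  67.5 100. ]]
white [470.4  27.5] [ 9.6 29.4] z70 [[ 852.  -358.3   70. ]] z100 [[ 834.  -349.8  100. ]]
white [103.6  25.9] [ 6.1 28.2] z70 [[862.6 379.7  70. ]] z100 [[844.4 367.7 100. ]]
white [243.4   2.8] [  6.1 234.4] z70 [[911.6  98.7  70. ]] z100 [[892.   94.6 100. ]]
```

View pics/w0.png

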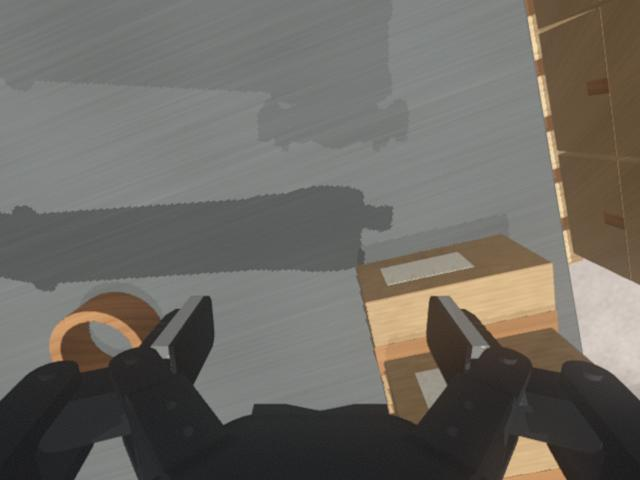

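View pics/z.png

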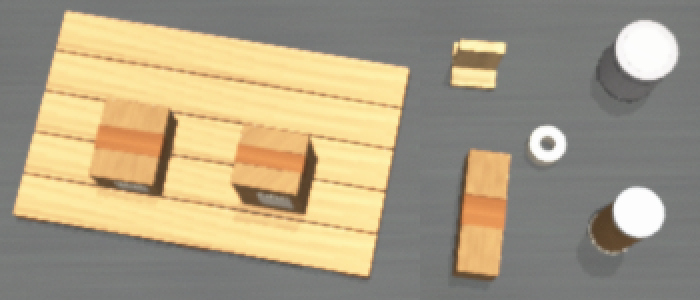

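The wrist view looks away from the work: table, orange ring and shelf boxes. The zoom gives the top-face corners: low carton near crop (106,99) to (160,185), tall carton near (243,125) to (303,193). The marker's panel is at crop (480,42), running roughly along world y.

```bash
cat >> m.py <<'E'
print('----')
def show(name,uv,z):
    P=ray(*C,uv,z)[:,:2];r=cv2.minAreaRect(P.astype(np.float32));print(name,P.mean(0).round(1),np.round(r[0],1),np.round(r[1]),round(r[2],1))
o=np.array
show('low',o([(106,99),(175,107),(160,185),(94,178)])/2+(100,90),56)
show('tall',o([(243,125),(313,135),(303,193),(234,181)])/2+(100,90),91)
show('long',(o([(468,150),(511,152),(500,275),(456,273)])-(420,0))/2+(380,130),40)
show('marktop',(o([(453,40),(506,40),(506,46),(453,46)])-(420,0))/2+(380,130),66)
show('markfootnear',(o([(452,87),(495,88)])-(420,0))/2+(380,130),10)
# side view crosscheck
f,*C=load('side');hsv=cv2.cvtColor(f,cv2.COLOR_RGB2HSV)
show('s low',[(185,354),(232,364),(214,409),(169,396)],56)
show('s tall',[(230,275),(262,285),(250,318),(213,307)],91)
cv2.imwrite('pics/zs.png',np.hstack([cv2.resize(f[250:420,150:290],None,fx=3,fy=3,interpolation=3),cv2.resize(f[100:213,235:365],None,fx=3,fy=4.5133,interpolation=3)[:510]])[:,:,::-1])
E
python3 m.py | sed '1,/----/d'
```

```text
low [580.9 242.8] [580.8 243.3] [68. 81.] 82.6
tall [551.7 102.2] [551.3 102.6] [67. 57.] 81.0
long [ 432.  -228.3] [ 432.  -228.3] [ 41. 124.] 82.5
marktop [ 592.5 -226.7] [ 592.5 -226.7] [51.  6.] 89.5
markfootnear [ 565.5 -227.9] [ 565.5 -227.9] [43.  0.] -91.9
s low [582.7 253.5] [582.8 254.6] [76. 80.] 84.4
s tall [547.7 114.3] [546.1 114.1] [68. 66.] 78.9
```

View pics/zs.png

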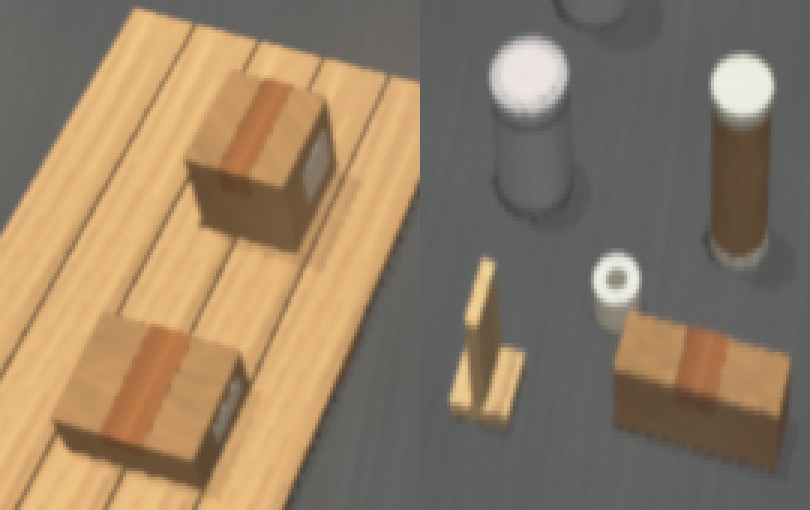

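```bash
python3 - <<'E'
from h import *
im=get_image('wrist');print(np.array(im['tool_from_camera']).round(2).tolist(),im['camera_matrix'])
d=np.load('side0.npz');C=d['K'],d['R'],d['c']
for n,q,z in(('low',[(108,312),(243,350),(208,455),(55,422)],56),('tall',[(235,70),(328,100),(290,188),(188,160)],91)):
    P=ray(*C,np.array(q)/3+(150,250),z)[:,:2];r=cv2.minAreaRect(P.astype(np.float32));print(n,P.mean(0).round(1),np.round(r[1]),r[2],P.round().tolist())
q=np.array([(530,72),(742,83)],float)-(420,0);q=q/(3,4.5133)+(235,100)
print(ray(*C,q[:1],70),ray(*C,q[1:],100))
E
python3 -m jog '[[40,-45,5,-0.15],[40,-45,5,-0.15],[40,-45,5,-0.15],[40,-45,5,-0.15],[40,-45,5,-0.15],[40,-45,5,-0.15],[40,-45,5,-0.15],[20,-45,5,-0.15]]' 1 40
python3 -m jog '[[0,-45,0,-0.12],[0,-40,0,-0.11],[0,0,0,0],[0,0,0,0]]'
```

```text
[[0.0, -0.96, -0.28, 70.8], [1.0, 0.0, 0.0, 0.28], [0.0, -0.28, 0.96, -182.84], [0.0, 0.0, 0.0, 1.0]] [[361.29021585   0.         319.83588072]
 [  0.         361.29021585 236.05262277]
 [  0.           0.           1.        ]]
low [582.  249.5] [65. 83.] 84.84486389160156 [[617.0, 212.0], [540.0, 225.0], [544.0, 284.0], [627.0, 277.0]]
tall [552.3 108.8] [64. 61.] 79.45741271972656 [[576.0, 71.0], [519.0, 85.0], [528.0, 145.0], [587.0, 134.0]]
[[ 585.45368508 -385.89829782   70.        ]] [[ 421.90107188 -358.59065078  100.        ]]
clock: 1.05
ee_pos: [466.6, 307.1, 226.0]
tool_rot: [[-0.031, 1.0, 0.002], [1.0, 0.031, 0.0], [0.0, 0.002, -1.0]]
contact_force: [0.1, -0.9, -0.0]
finger_gap: 85.5
gripper_force: 0.0
clock: 1.45
ee_pos: [464.7, 222.9, 226.1]
tool_rot: [[0.193, 0.981, 0.0], [0.981, -0.193, 0.001], [0.001, -0.0, -1.0]]
contact_force: [-0.5, 0.2, -0.7]
finger_gap: 85.5
gripper_force: 0.0
```

```bash
python3 -m jog '[[45,-45,20,0],[35,-45,20,0],[0,0,0,0],[0,0,0,0]]'; python3 - <<'E'
from h import *
f,K,R,c=grab('wrist','w1');np.savez('w1.npz',f=f,K=K,R=R,c=c)
for n,p in(('low',(582,247,56)),('tall',(552,106,91))):print(n,proj(K,R,c,p))
E
```

```text
clock: 1.85
ee_pos: [528.0, 153.4, 257.4]
tool_rot: [[0.192, 0.981, 0.001], [0.981, -0.192, 0.0], [0.001, 0.0, -1.0]]
contact_force: [0.2, 0.6, -0.1]
finger_gap: 85.4
gripper_force: 0.0
low [[354.77827123  98.65306337]]
tall [[351.65861743 246.99507781]]
```

View pics/w1.png

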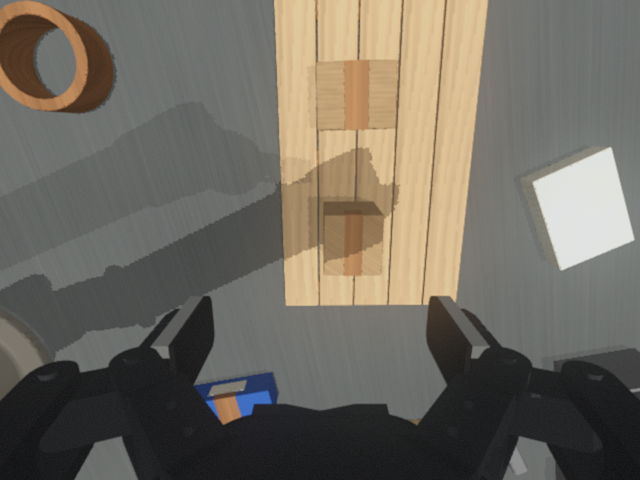

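Low carton top is at (316,61)-(398,129), tall top at (324,215)-(383,275), and the board's near edge runs (286,305)-(458,305).

```bash
python3 - <<'E'
from h import *
d=np.load('w1.npz');C=d['K'],d['R'],d['c']
L=ray(*C,[(316,61),(397,61),(398,129),(317,129)],56)[:,:2];T=ray(*C,[(324,215),(381,215),(384,275),(323,276)],91)[:,:2]
B=ray(*C,[(276,0),(286,305),(458,305),(489,0)],16)[:,:2]
a=lambda p,q:np.degrees(np.arctan2(*(q-p)[::-1]))
n=np.linalg.norm
for nm,P in(('low',L),('tall',T),('board',B)):
    print(nm,P.mean(0).round(1),'xdir',[a(P[0],P[1]).round(1),a(P[3],P[2]).round(1)],'ydir',[a(P[3],P[0]).round(1),a(P[2],P[1]).round(1)],[n(P[i]-P[i-1]).round() for i in range(4)])
l,t=L.mean(0),T.mean(0);print('rowdir',a(t,l),n(l-t))
u=(l-t)/n(l-t);m=(l+t)/2;x=np.array([u[1],-u[0]]);print('gapmid',m,'x',x)
E
```

```text
low [584.6 249.2] xdir [np.float64(-11.0), np.float64(-11.0)] ydir [np.float64(79.7), np.float64(83.3)] [np.float64(63.0), np.float64(79.0), np.float64(63.0), np.float64(83.0)]
tall [553.5 106.8] xdir [np.float64(-11.0), np.float64(-10.0)] ydir [np.float64(78.3), np.float64(84.5)] [np.float64(65.0), np.float64(56.0), np.float64(64.0), np.float64(63.0)]
board [598.3 167.9] xdir [np.float64(-100.8), np.float64(-100.2)] ydir [np.float64(169.0), np.float64(169.0)] [np.float64(219.0), np.float64(346.0), np.float64(223.0), np.float64(346.0)]
rowdir 77.68011168820169 145.73280832962195
gapmid [569.06839217 177.98238582] x [ 0.97697157 -0.21336952]
```

```bash
python3 -m jog '[[5,-49,0,0],[5,-49,0,0],[5,-49,0,0],[5,-49,0,0],[5,-49,0,0],[5,-49,0,0],[5,-49,0,0],[5,-49,0,0]]'; python3 -m jog '[[5,-49,-15,0],[5,-49,-20,0],[6,-49,-20,0],[0,0,0,0],[0,0,0,0]]';  python3 - <<'E'
from h import *
f,K,R,c=grab('wrist','w2');np.savez('w2.npz',f=f,K=K,R=R,c=c)
print(proj(K,R,c,[(584,-385.5,70),(592.5,-227,66),(420.5,-358.5,100)]))
hsv=cv2.cvtColor(f,cv2.COLOR_RGB2HSV)
m=cv2.inRange(hsv,(0,0,185),(180,60,255))
for k in cv2.findContours(m,0,1)[0]:
    if cv2.contourArea(k)>800:
        e=cv2.fitEllipse(k);print(e,ray(K,R,c,[e[0]],70).round(1),ray(K,R,c,[e[0]],100).round(1))
E
```

```text
clock: 2.7
ee_pos: [568.5, -237.6, 256.3]
tool_rot: [[0.186, 0.983, -0.001], [0.983, -0.186, 0.002], [0.002, -0.001, -1.0]]
contact_force: [1.5, -0.5, 1.4]
finger_gap: 85.5
gripper_force: 0.0
clock: 3.2
ee_pos: [582.9, -377.4, 202.9]
tool_rot: [[0.191, 0.982, -0.003], [0.982, -0.191, 0.003], [0.002, -0.003, -1.0]]
contact_force: [0.5, 0.2, -0.4]
finger_gap: 85.2
gripper_force: 0.0
[[322.99739095 222.59727609]
 [295.89446379  28.22283051]
 [122.54534181 236.59607779]]
((531.7089233398438, 462.3793640136719), (44.28882598876953, 60.837806701660156), 100.38077545166016) [[ 759.8 -698.1   70. ]] [[ 744.3 -661.1  100. ]]
((412.79779052734375, 398.7910461425781), (39.187320709228516, 64.98039245605469), 76.96122741699219) [[ 640.6 -589.6   70. ]] [[ 636.4 -562.8  100. ]]
((120.27618408203125, 234.7098846435547), (49.10365676879883, 57.78303527832031), 126.12000274658203) [[ 400.5 -361.7   70. ]] [[ 419.2 -356.6  100. ]]
((323.2520751953125, 224.26901245117188), (38.23946762084961, 50.76683807373047), 84.63712310791016) [[ 583.9 -387.1   70. ]] [[ 585.2 -379.6  100. ]]
((622.4292602539062, 134.68434143066406), (19.03049087524414, 78.89601135253906), 10.163312911987305) [[ 845.1 -358.4   70. ]] [[ 821.6 -353.6  100. ]]
```

View pics/w2.png

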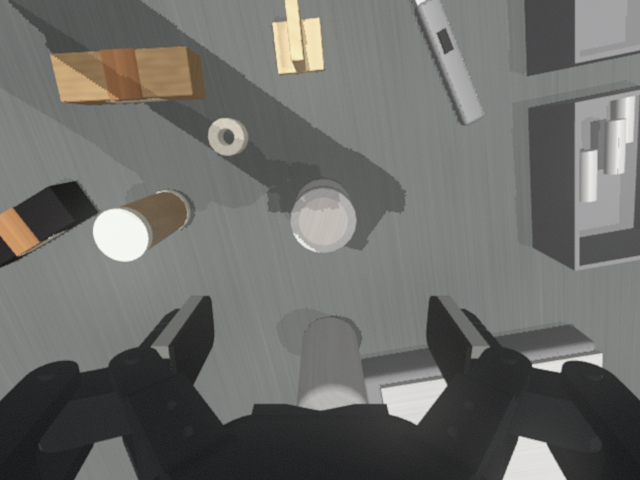

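```bash
python3 - <<'E'
from h import *
d=np.load('w2.npz');C=d['K'],d['R'],d['c']
print('bottle base near edge',ray(*C,[(330,316),(302,345),(360,345)],3).round(),ray(*C,[(303,400),(362,400)],110).round())
d=np.load('top0.npz');C=d['K'],d['R'],d['c'];print(ray(*C,[(567,178),(552,178),(592,150)],0).round(),ray(*C,[(592,150)],130).round())
E
python3 -m jog '[[1,-8,-20,0],[0,0,-40,0],[0,0,-40,0],[0,0,0,0],[0,0,0,0]]'
```

```text
bottle base near edge [[ 568. -515.    3.]
 [ 528. -547.    3.]
 [ 597. -560.    3.]] [[ 536. -536.  110.]
 [ 589. -547.  110.]]
[[ 557. -553.    0.]
 [ 557. -522.    0.]
 [ 616. -609.    0.]] [[ 570. -546.  130.]]
clock: 3.75
ee_pos: [585.3, -384.6, 106.1]
tool_rot: [[0.188, 0.982, 0.001], [0.982, -0.188, 0.001], [0.001, 0.001, -1.0]]
contact_force: [-0.4, 0.5, 1.7]
finger_gap: 85.5
gripper_force: 0.0
```

```bash
python3 -m jog '[[-1,0,-30,0],[0,0,-30,0],[0,0,-24,0],[0,0,0,0],[0,0,0,0]]'; python3 -m jog '[[0,0,0,0],[0,0,0,0],[0,0,0,0],[0,0,0,0],[0,0,0,0],[0,0,0,0],[0,0,0,0],[0,0,0,0]]' -1 50
```

```text
clock: 4.25
ee_pos: [584.6, -387.8, 24.1]
tool_rot: [[0.191, 0.982, 0.004], [0.982, -0.191, -0.002], [-0.001, 0.004, -1.0]]
contact_force: [-0.4, 0.6, 0.2]
finger_gap: 85.0
gripper_force: 0.0
clock: 5.05
ee_pos: [583.7, -388.3, 24.5]
tool_rot: [[0.192, 0.981, 0.003], [0.981, -0.192, -0.001], [-0.001, 0.004, -1.0]]
contact_force: [-1.3, 1.2, 8.0]
finger_gap: 55.4
gripper_force: 51.0
```

```bash
python3 -m jog '[[0,0,20,0],[0,0,40,0],[0,0,40,0],[0,0,40,0],[0,0,0,0],[0,0,0,0]]'; python3 - <<'E'
from h import *
f,K,R,c=grab('wrist','w3');grab('side','s3')
np.savez('w3.npz',f=f,K=K,R=R,c=c)
s=cv2.imread('pics/s3.png');w=cv2.imread('pics/w3.png')
cv2.imwrite('pics/c3.png',np.hstack([w[180:480,140:500],cv2.resize(s[0:200,160:420],None,fx=1.5,fy=1.5)]))
E
```

```text
clock: 5.65
ee_pos: [582.8, -387.5, 162.5]
tool_rot: [[0.192, 0.981, 0.002], [0.981, -0.192, -0.001], [-0.0, 0.002, -1.0]]
contact_force: [0.3, 0.6, -4.3]
finger_gap: 54.9
gripper_force: 53.6
```

View pics/c3.png

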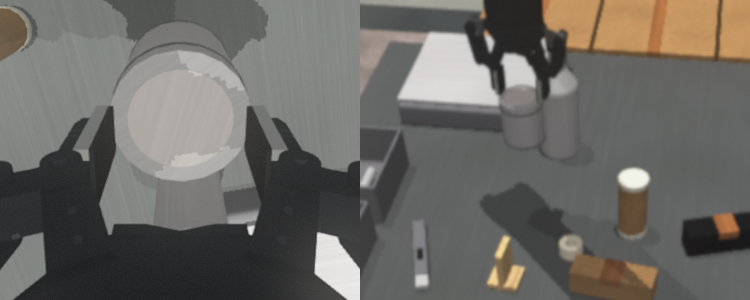

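The tin is held, lid at wrist (320,298), apparently off the pad centre towards +tool x.

```bash
python3 - <<'E'
from h import *
d=np.load('w3.npz');C=d['K'],d['R'],d['c'];R=d['R']
for z in(204,208,212):print(z,ray(*C,[(320,298),(320,228),(320,364),(253,300),(388,300)],z).round(1)[:,:2].tolist())
s=read_state();T=s['tool_rot']
for q in [(0,0,0),(0,0,-19),(0,30,-19)]: print(q,proj(*C,s['ee_pos']+T@np.array(q,float)))
E
```

```text
204 [[583.5, -385.1], [589.4, -354.6], [577.2, -417.4], [555.1, -380.5], [612.0, -391.7]]
208 [[583.9, -383.2], [589.6, -353.6], [577.8, -414.6], [556.3, -378.7], [611.6, -389.6]]
212 [[584.2, -381.3], [589.8, -352.5], [578.3, -411.8], [557.4, -377.0], [611.1, -387.5]]
(0, 0, 0) [[316.90285596 263.89651896]]
(0, 0, -19) [[316.77244882 277.47737411]]
(0, 30, -19) [[377.02810069 277.39746292]]
```

```bash
python3 -m jog '[[-2,30,10,0],[-2,46,0,0],[-1,49,0,0],[-1,49,0,0],[-1,49,0,0],[-1,49,0,0],[-1,49,0,0],[-1,49,0,0]]'; python3 -m jog '[[-1,49,0,0],[-1,49,0,0],[-1,49,0,0],[-1,30,0,0],[-2,14,0,0],[0,0,0,0],[0,0,0,0],[0,0,0,0]]'; python3 - <<'E'
from h import *
f,K,R,c=grab('wrist','w4');np.savez('w4.npz',f=f,K=K,R=R,c=c)
E
```

```text
clock: 6.55
ee_pos: [570.8, -14.9, 169.5]
tool_rot: [[0.192, 0.981, -0.003], [0.981, -0.192, -0.0], [-0.001, -0.003, -1.0]]
contact_force: [1.6, 0.1, -2.9]
finger_gap: 54.5
gripper_force: 54.1
clock: 7.35
ee_pos: [566.8, 170.4, 171.1]
tool_rot: [[0.196, 0.981, -0.0], [0.981, -0.196, -0.002], [-0.002, 0.0, -1.0]]
contact_force: [-0.3, 0.1, -2.6]
finger_gap: 54.7
gripper_force: 54.0
```

View pics/w4.png

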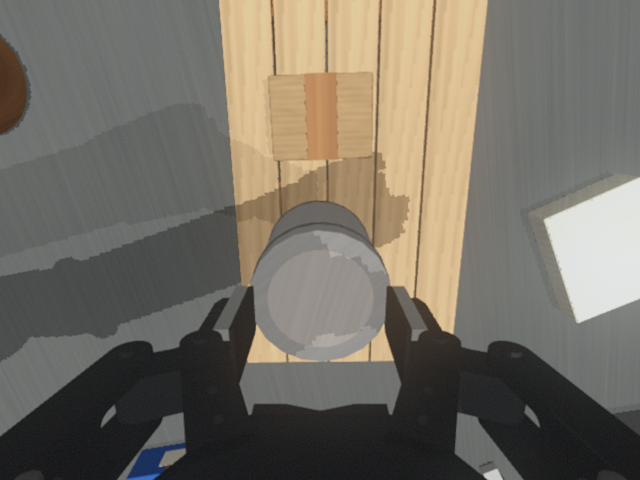

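```bash
python3 - <<'E'
from h import *
d=np.load('w4.npz');C=d['K'],d['R'],d['c']
L=ray(*C,[(269,73),(373,71),(372,158),(275,160)],56)[:,:2];print(L.round(1).tolist(),L.mean(0))
u=np.array([.199,.98]);print('gapmid',L.mean(0)-72.5*u,L[2:].mean(0)-40.5*u)
print('tin',ray(*C,[(320,296)],217))
E
```

```text
[[551.4, 288.9], [628.9, 274.8], [618.2, 211.1], [540.9, 224.9]] [584.85009515 249.93623923]
gapmid [570.42259515 178.88623923] [571.48899393 178.32628052]
tin [[568.23467961 175.78998487 217.        ]]
```

```bash
python3 -m jog '[[1.5,2.5,-20,0],[0,0,-35,0],[0,0,-35,0],[0,0,-20,0],[0,0,-12,0],[0,0,0,0],[0,0,0,0],[0,0,0,0]]'; python3 -m jog '[[0,0,-4,0],[0,0,-2,0],[0,0,0,0],[0,0,0,0]]'
```

```text
clock: 8.2
ee_pos: [569.6, 176.4, 50.8]
tool_rot: [[0.192, 0.981, 0.003], [0.981, -0.192, 0.001], [0.002, 0.003, -1.0]]
contact_force: [-1.2, -0.2, -2.6]
finger_gap: 54.8
gripper_force: 54.0
clock: 8.6
ee_pos: [568.0, 176.4, 43.2]
tool_rot: [[0.192, 0.981, 0.0], [0.981, -0.192, 0.0], [0.0, 0.0, -1.0]]
contact_force: [1.1, -0.3, -3.0]
finger_gap: 54.7
gripper_force: 54.0
```

```bash
python3 -m jog '[[0.5,-2,0,0],[0,0,0,0],[0,0,-1.5,0],[0,0,-1.5,0],[0,0,0,0],[0,0,0,0]]'
```

```text
clock: 9.2
ee_pos: [568.7, 174.0, 40.9]
tool_rot: [[0.192, 0.981, 0.0], [0.981, -0.192, 0.0], [0.0, 0.0, -1.0]]
contact_force: [-2.2, -0.4, 5.3]
finger_gap: 55.0
gripper_force: 56.4
```

```bash
python3 -m jog '[[0,0,0,0],[0,0,0,0],[0,0,0,0],[0,0,0,0]]' 1; python3 -m jog '[[0,0,10,0],[0,0,30,0],[0,0,45,0],[0,0,45,0],[0,0,45,0],[0,0,40,0],[0,0,0,0],[0,0,0,0]]';  python3 - <<'E'
from h import *
f,K,R,c=grab('wrist','w5');np.savez('w5.npz',f=f,K=K,R=R,c=c)
E
```

```text
clock: 9.6
ee_pos: [568.7, 174.5, 40.1]
tool_rot: [[0.192, 0.981, 0.0], [0.981, -0.192, 0.0], [0.0, 0.0, -1.0]]
contact_force: [-0.5, 0.1, 0.6]
finger_gap: 85.4
gripper_force: 0.0
clock: 10.4
ee_pos: [569.2, 174.3, 256.8]
tool_rot: [[0.192, 0.981, 0.003], [0.981, -0.192, 0.002], [0.002, 0.002, -1.0]]
contact_force: [-0.3, -0.2, -0.3]
finger_gap: 85.4
gripper_force: 0.0
```

View pics/w5.png

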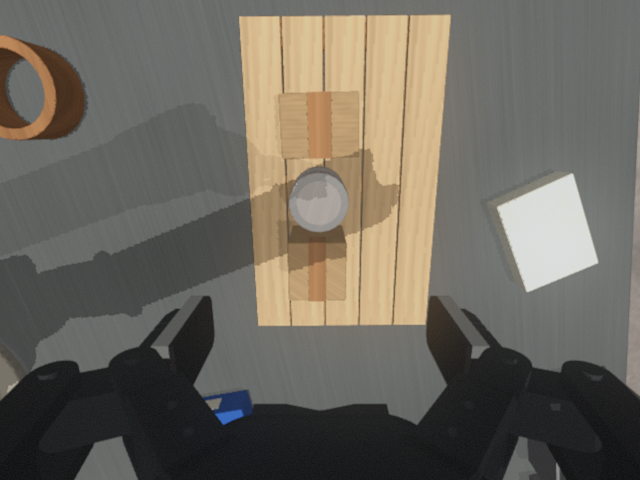

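Tin lid centre is at (318.5,202). Low top spans (278,93)-(358,158), tall top (289,242)-(346,300), and the board corners are all visible.

```bash
cat > fr.py <<'E'
from h import *
def rep(C,low,tall,board,**pts):
    m=lambda q,z:ray(*C,q,z)[:,:2]
    L,T,B=m(low,56),m(tall,91),m(board,16);l,t,b=L.mean(0),T.mean(0),B.mean(0)
    g=lambda v:np.degrees(np.arctan2(v[1],v[0]))
    yaw=g((B[1]-B[0])+(B[2]-B[3]));yd=g((B[0]-B[3])+(B[1]-B[2]));print('board',b.round(1),yaw.round(2),yd.round(2)-90)
    a=np.radians((yaw+yd-90)/2);A=np.array([[np.cos(a),np.sin(a)],[-np.sin(a),np.cos(a)]])
    o=(l+t)/2;print('low',l.round(1),'tall',t.round(1),'mid',o.round(1),'in board frame from b:',(A@(l-b)).round(1),(A@(t-b)).round(1))
    for k,(q,z) in pts.items():
        P=m([q],z)[0];print(k,P.round(1),'rel board',(A@(P-b)).round(1))
E
python3 - <<'E'
from fr import *
d=np.load('w5.npz');C=d['K'],d['R'],d['c']
rep(C,[(278,93),(359,92),(358,158),(281,158)],[(289,242),(345,242),(346,300),(289,301)],[(240,16),(451,14),(434,324),(258,326)],tin=((318.5,202),86))
E
```

```text
board [601.1 175.1] -10.44 -9.790000000000006
low [583.6 249.3] tall [554.  107.4] mid [568.8 178.4] in board frame from b: [-30.3  69.9] [-34.5 -74.9]
tin [569.2 178.2] rel board [-32.   -2.6]
```

```bash
python3 - <<'E'
from h import *
d=np.load('w2.npz');C=d['K'],d['R'],d['c'];P=ray(*C,[(273,20),(322,16),(325,70),(278,76)],10);print(P.round(1)[:,:2].tolist(),P.mean(0))
E
python3 -m jog '[[2,-45,0,0],[2,-45,0,0],[2,-45,0,0],[2,-45,0,0],[2,-45,0,0],[2,-45,0,0],[2,-45,0,0],[2,-45,0,0]]'; python3 -m jog '[[2,-42,-20,0],[2,0,-35,0],[0,0,0,0],[0,0,0,0]]';  python3 - <<'E'
from h import *
f,K,R,c=grab('wrist','w6');np.savez('w6.npz',f=f,K=K,R=R,c=c)
f=f[100:340,200:440];cv2.imwrite('pics/c6.png',cv2.resize(f,None,fx=2.5,fy=2.5)[:,:,::-1])
E
```

```text
[[572.3, -202.2], [617.4, -207.6], [611.6, -253.0], [566.3, -249.6]] [ 591.88503022 -228.0976736    10.        ]
clock: 11.25
ee_pos: [583.4, -186.8, 253.3]
tool_rot: [[0.192, 0.981, -0.003], [0.981, -0.192, 0.001], [0.0, -0.003, -1.0]]
contact_force: [1.4, -0.6, 0.2]
finger_gap: 85.5
gripper_force: 0.0
clock: 11.65
ee_pos: [588.0, -226.0, 198.8]
tool_rot: [[0.191, 0.982, -0.003], [0.982, -0.191, 0.002], [0.001, -0.004, -1.0]]
contact_force: [0.4, 0.7, 1.2]
finger_gap: 85.6
gripper_force: 0.0
```

View pics/c6.png

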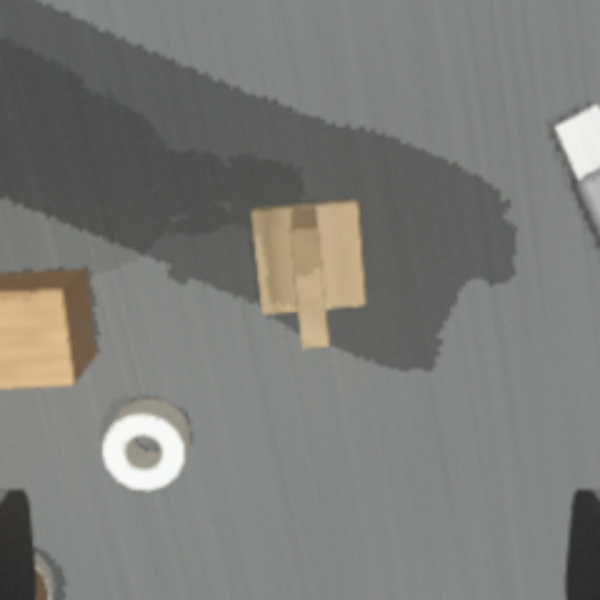

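Foot corners are at crop (252,210), (358,201), (365,304), (263,314); panel-top near end at (316,347).

```bash
python3 - <<'E'
from h import *
d=np.load('w6.npz');C=d['K'],d['R'],d['c'];P=ray(*C,np.array([(252,210),(358,201),(365,304),(263,314)])/2.5+(200,100),10)[:,:2]
g=lambda v:np.degrees(np.arctan2(v[1],v[0]))
print(P.mean(0),g(P[1]-P[0]),g(P[2]-P[3]),g(P[0]-P[3])-90,g(P[1]-P[2])-90)
print('near end of panel top',ray(*C,np.array([(303,348),(329,346)])/2.5+(200,100),66))
E
```

```text
[ 591.35413903 -227.84762899] -6.074331250037972 -5.118718653213119 -5.740332852293903 -6.022093342183922
near end of panel top [[ 584.47820269 -249.33217388   66.        ]
 [ 593.93174616 -250.37439457   66.        ]]
```

```bash
python3 -m jog '[[1.5,-1,-40,0.045],[1.5,-1,-40,0.045],[0,0,-40,0],[0,0,-30,0],[0,0,-15,0],[0,0,-5,0],[0,0,0,0],[0,0,0,0]]';python3 -m jog '[[0,0,0,0],[0,0,0,0],[0,0,0,0],[0,0,0,0],[0,0,0,0],[0,0,0,0],[0,0,0,0],[0,0,0,0]]' -1 30;
```

```text
clock: 12.5
ee_pos: [593.2, -230.2, 32.3]
tool_rot: [[0.102, 0.995, 0.004], [0.995, -0.102, -0.001], [-0.001, 0.004, -1.0]]
contact_force: [-0.4, -0.5, 0.9]
finger_gap: 85.2
gripper_force: 0.0
clock: 13.3
ee_pos: [591.5, -229.7, 30.1]
tool_rot: [[0.103, 0.995, -0.0], [0.995, -0.103, 0.0], [0.0, -0.0, -1.0]]
contact_force: [-0.2, -0.5, 1.7]
finger_gap: 0.1
gripper_force: 0.0
```

```bash
python3 - <<'E'
from h import *
f,K,R,c=grab('wrist','w7');g,*_=grab('side','s7')
cv2.imwrite('pics/c7.png',np.hstack([f[150:450,180:480],cv2.resize(g[20:220,150:400],None,fx=1.5,fy=1.5)])[:,:,::-1])
E
```

```text
(no output)
```

View pics/c7.png

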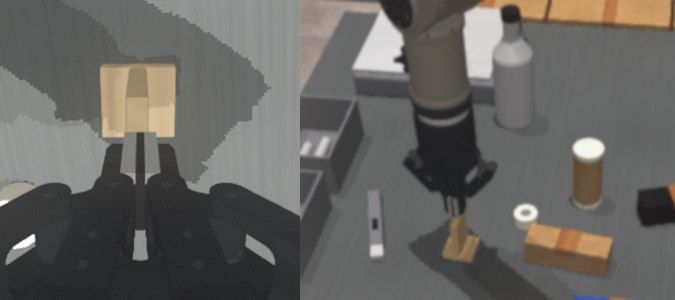

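The shut fingers are just beyond the panel on the −y side; the marker still stands at crop (138,100). The pads sit off from where the TCP is reported, so I'll measure that.

```bash
python3 - <<'E'
from h import *
s=read_state();f,K,R,c=grab('wrist');C=(K,R,c)
P=ray(*C,np.array([(100,65),(177,65),(175,137),(102,137)])+(180,150),10)[:,:2];print(P.mean(0),P.round(1).tolist())
print(s['ee_pos'],'tip front edge', [ray(*C,[(322,282)],z).round(1) for z in(26,30,34)])
# side view: predicted TCP vs. fingertip
f,*S=grab('side');p=s['ee_pos'];q=proj(*S,[p,p+[0,0,40]]);print('crop px of TCP in c7',(q-(150,20))*1.5+(300,0))
np.savez('s7.npz',f=f,K=S[0],R=S[1],c=S[2])
x,y=q[0].astype(int);cv2.imwrite('pics/c8.png',cv2.resize(cv2.drawMarker(f[:,:,::-1].copy(),(x,y),(0,0,255),0,5)[y-60:y+40,x-60:x+60],None,fx=6,fy=6))
E
```

```text
[ 591.25289206 -227.40069733] [[571.5, -202.8], [615.6, -207.3], [611.1, -252.1], [566.8, -247.5]]
[ 591.52774018 -229.68148499   30.17906339] tip front edge [array([[ 592. , -239.8,   26. ]]), array([[ 592.2, -238.1,   30. ]]), array([[ 592.3, -236.3,   34. ]])]
crop px of TCP in c7 [[460.64711408 234.2766384 ]
 [457.99386954 213.71501108]]
```

View pics/c8.png

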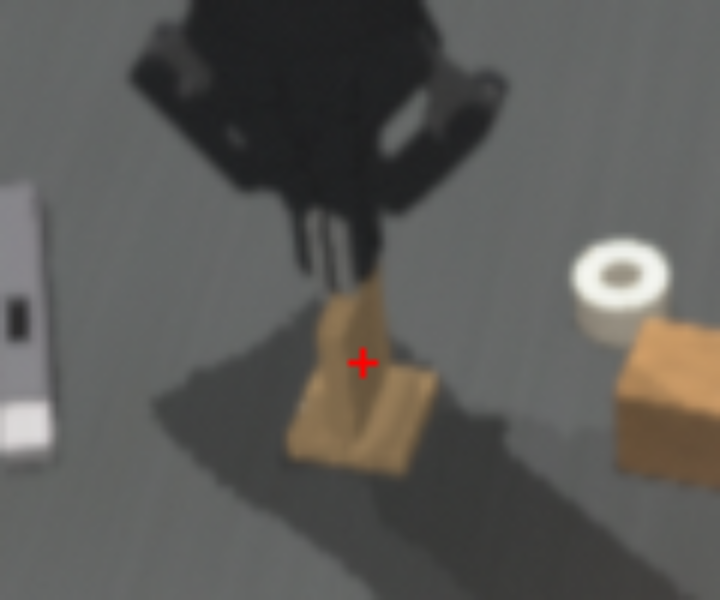

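```bash
python3 - <<'E'
from h import *
s=read_state();f,*C=grab('wrist');d=np.load('s7.npz');S=d['K'],d['R'],d['c']
x,y=proj(*S,s['ee_pos'])[0].astype(int)
def d_(C,uv):
    K,R,c=C;v=R@np.linalg.inv(K)@np.array([*uv,1.]);return c,v/np.linalg.norm(v)
for ps in((345,292),(355,290),(320,285)):
  for pw in((322,282),(312,282),(332,282)):
    c1,v1=d_(C,pw);c2,v2=d_(S,(ps[0]/6+x-60,ps[1]/6+y-60))
    t=np.linalg.lstsq(np.c_[v1,-v2],c2-c1,rcond=None)[0];print(ps,pw,(c1+t[0]*v1).round(),np.linalg.norm(c1+t[0]*v1-c2-t[1]*v2).round(1))
E
```

```text
(345, 292) (322, 282) [ 594. -220.   71.] 2.6
(345, 292) (312, 282) [ 590. -218.   75.] 0.6
(345, 292) (332, 282) [ 598. -223.   66.] 6.1
(355, 290) (322, 282) [ 594. -221.   69.] 6.0
(355, 290) (312, 282) [ 590. -219.   73.] 2.7
(355, 290) (332, 282) [ 598. -223.   65.] 9.5
(320, 285) (322, 282) [ 594. -215.   83.] 4.0
(320, 285) (312, 282) [ 591. -213.   88.] 6.9
(320, 285) (332, 282) [ 598. -218.   78.] 0.9
```

The fingertips are really about 38–40 mm higher than the reported TCP: they closed above the panel, and only just held the tin by its rim. I'll open and go 40 mm lower.

```bash
python3 -m jog '[[0,0,0,0],[0,0,0,0],[0,0,0,0],[0,0,0,0],[0,0,0,0]]' 1;python3 -m jog '[[0,1.5,-15,0],[0,0,-15,0],[0,0,-10,0],[0,0,0,0],[0,0,0,0]]';python3 -m jog '[[0,0,0,0],[0,0,0,0],[0,0,0,0],[0,0,0,0],[0,0,0,0],[0,0,0,0],[0,0,0,0],[0,0,0,0]]' -1 30
```

```text
clock: 14.05
ee_pos: [591.5, -229.7, 30.2]
tool_rot: [[0.103, 0.995, 0.0], [0.995, -0.103, -0.0], [0.0, 0.0, -1.0]]
contact_force: [0.4, 0.4, 0.7]
finger_gap: 72.2
gripper_force: 0.0
clock: 14.55
ee_pos: [591.2, -228.3, -10.4]
tool_rot: [[0.103, 0.995, -0.001], [0.995, -0.103, -0.0], [-0.0, -0.001, -1.0]]
contact_force: [0.2, -0.6, 0.9]
finger_gap: 85.5
gripper_force: 0.0
clock: 15.35
ee_pos: [591.4, -228.1, -9.9]
tool_rot: [[0.103, 0.995, -0.0], [0.995, -0.103, 0.0], [0.0, -0.0, -1.0]]
contact_force: [-0.1, 0.3, 0.0]
finger_gap: 9.5
gripper_force: 34.8
```

```bash
python3 -m jog '[[0,0,30,0],[0,0,45,0],[0,0,45,0],[-2,45,40,-0.045],[-2,45,0,-0.045],[-3,45,0,0],[-3,45,0,0],[-3,45,0,0]]';python3 -m jog '[[-3,45,0,0],[-3,45,0,0],[-2,45,0,0],[-1,35,0,0],[0,11,0,0],[0,0,0,0],[0,0,0,0]]';  python3 - <<'E'
from h import *
f,K,R,c=grab('wrist','w9');np.savez('w9.npz',f=f,K=K,R=R,c=c)
E
```

```text
clock: 16.15
ee_pos: [578.5, -9.0, 143.5]
tool_rot: [[0.192, 0.981, 0.0], [0.981, -0.192, 0.0], [0.0, 0.0, -1.0]]
contact_force: [1.7, -0.1, -1.8]
finger_gap: 9.4
gripper_force: 34.8
clock: 16.85
ee_pos: [570.0, 167.9, 143.4]
tool_rot: [[0.194, 0.981, 0.0], [0.981, -0.194, -0.002], [-0.002, 0.0, -1.0]]
contact_force: [-0.7, -0.8, -0.7]
finger_gap: 9.8
gripper_force: 34.8
```

View pics/w9.png

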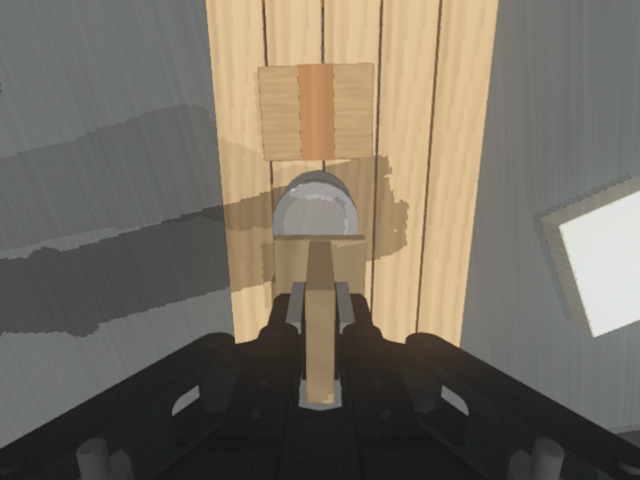

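The marker is held upright, with its foot's front edge at (275..365,237). The tin lid circle is centred near (315,222), r≈42.

```bash
python3 - <<'E'
from h import *
d=np.load('w9.npz');C=d['K'],d['R'],d['c']
print('foot front',ray(*C,[(275,237),(365,237)],163.5).round(1), 'tin',ray(*C,[(315,222),(315,180),(272,222),(358,222)],86).round(1))
E
```

```text
foot front [[554.2 195.  163.5]
 [595.6 186.8 163.5]] tin [[569.2 179.5  86. ]
 [574.9 207.7  86. ]
 [540.3 185.2  86. ]
 [598.1 173.9  86. ]]
```

```bash
python3 -m jog '[[-1,9.5,-10,0],[0,0,-25,0],[0,0,-18,0],[0,0,-7,0],[0,0,0,0],[0,0,0,0],[0,0,0,0],[0,0,0,0]]';python3 -m jog '[[0,0,-3,0],[0,0,0,0],[0,0,0,0]]'
```

```text
clock: 17.7
ee_pos: [569.6, 179.8, 84.3]
tool_rot: [[0.192, 0.981, 0.002], [0.981, -0.192, 0.001], [0.001, 0.002, -1.0]]
contact_force: [0.2, 0.7, -0.7]
finger_gap: 9.7
gripper_force: 34.7
clock: 18.0
ee_pos: [568.8, 179.7, 80.4]
tool_rot: [[0.192, 0.981, 0.0], [0.981, -0.192, -0.0], [-0.0, 0.0, -1.0]]
contact_force: [-0.4, 0.2, -0.8]
finger_gap: 9.7
gripper_force: 34.7
```

```bash
python3 -m jog '[[0,-1.7,0,0],[0,0,0,0],[0,0,-2,0],[0,0,0,0],[0,0,-1.5,0],[0,0,0,0],[0,0,0,0]]';python3 -m jog '[[0,0,-1,0],[0,0,0,0],[0,0,0,0]]'
```

```text
clock: 18.7
ee_pos: [568.9, 178.0, 76.8]
tool_rot: [[0.192, 0.981, 0.0], [0.981, -0.192, -0.0], [-0.0, 0.0, -1.0]]
contact_force: [0.0, -0.4, -0.3]
finger_gap: 9.6
gripper_force: 34.7
clock: 19.0
ee_pos: [569.1, 178.0, 76.1]
tool_rot: [[0.192, 0.981, 0.001], [0.981, -0.192, 0.0], [0.0, 0.001, -1.0]]
contact_force: [0.6, 0.9, 0.3]
finger_gap: 9.4
gripper_force: 34.9
```

```bash
python3 -m jog '[[0,0,-1,0],[0,0,0,0],[0,0,0,0]]'
```

```text
clock: 19.3
ee_pos: [569.3, 178.1, 76.0]
tool_rot: [[0.192, 0.981, 0.001], [0.981, -0.192, 0.001], [0.001, 0.0, -1.0]]
contact_force: [-2.0, 0.1, 5.6]
finger_gap: 10.0
gripper_force: 35.8
```

```bash
python3 -m jog '[[0,0,0,0],[0,0,0,0],[0,0,0,0],[0,0,0,0],[0,0,0,0],[0,0,0,0]]' 1;python3 -m jog '[[0,0,20,0],[0,0,40,0],[0,0,40,0],[0,0,40,0],[0,0,0,0],[0,0,0,0]]'; python3 - <<'E'
from h import *
f,*C=grab('wrist','w10');np.savez('w10.npz',f=f,K=C[0],R=C[1],c=C[2])
g,*S=grab('side','s10');t,*T=grab('top','t10')
hsv=cv2.cvtColor(f,cv2.COLOR_RGB2HSV)
print('tin proj',proj(*C,[(569.2,178.3,86)]),'marker top ends',proj(*C,[(569.2+22*.192,178.3+22*.981,152),(569.2-22*.192,178.3-22*.981,152)]))
print('top: pred panel',proj(*T,[(569.2+22*.192,178.3+22*.981,152),(569.2-22*.192,178.3-22*.981,152)]))
d=np.abs(t.astype(int)-np.load('top0.npz')['f']).sum(2)>60
print([cv2.boundingRect(k) for k in cv2.findContours(d.astype(np.uint8),0,1)[0] if cv2.contourArea(k)>30])
E
```

```text
clock: 19.9
ee_pos: [568.9, 178.0, 74.8]
tool_rot: [[0.192, 0.981, 0.0], [0.981, -0.192, -0.0], [-0.0, 0.0, -1.0]]
contact_force: [-0.7, 0.8, -0.1]
finger_gap: 85.5
gripper_force: 0.0
clock: 20.5
ee_pos: [569.4, 178.1, 215.8]
tool_rot: [[0.192, 0.981, 0.002], [0.981, -0.192, 0.001], [0.001, 0.002, -1.0]]
contact_force: [-0.0, 0.9, -1.1]
finger_gap: 85.3
gripper_force: 0.0
tin proj [[319.10386641 214.67480599]] marker top ends [[319.04467372 204.77295336]
 [319.01982503 264.30254093]]
top: pred panel [[177.1422726  147.30647962]
 [201.27319573 151.61995856]]
[(303, 471, 33, 9), (308, 460, 20, 12), (333, 451, 9, 18), (33, 441, 17, 39), (312, 432, 25, 18), (46, 358, 258, 122), (115, 345, 11, 13), (394, 149, 29, 26), (468, 140, 42, 42), (178, 132, 131, 299), (0, 0, 188, 480)]
```

```bash
python3 - <<'E'
from h import *
d=np.load('w10.npz');f=d['f'];C=d['K'],d['R'],d['c'];S=cv2.cvtColor(f,cv2.COLOR_RGB2HSV)[:,:,1].astype(int)
def seg(a,lo):
    b=(a>70).astype(int);i=np.flatnonzero(np.diff(b));return [(int(k)+lo+1,int(b[k+1])) for k in i]
for v in(195,205,215,225):print('row',v,seg(S[v,260:380],260))
for u in(300,306,312,326,332,338):print('col',u,seg(S[150:300,u],150))
u,w=np.array([.192,.981]),np.array([.981,-.192]);o=np.array([569.2,178.3])
print('pred foot corners',proj(*C,[[*(o+a*22*w+b*22*u),96] for a,b in((-1,1),(1,1),(1,-1),(-1,-1))]).round(1).tolist(),'lid',proj(*C,[[*(o+30*w*a+30*u*b),86] for a,b in((-1,0),(1,0),(0,1),(0,-1))]).round(1).tolist())
E
```

```text
row 195 [(292, 0), (294, 1), (346, 0), (347, 1)]
row 205 [(287, 0), (294, 1), (345, 0), (352, 1)]
row 215 [(285, 0), (295, 1), (345, 0), (353, 1)]
row 225 [(287, 0), (295, 1), (345, 0), (352, 1)]
col 300 [(181, 0), (191, 1)]
col 306 [(177, 0), (191, 1), (242, 0), (246, 1)]
col 312 [(175, 0), (191, 1), (242, 0), (248, 1)]
col 326 [(174, 0), (191, 1), (242, 0), (246, 1)]
col 332 [(177, 0), (191, 1), (242, 0), (246, 1)]
col 338 [(181, 0), (191, 1)]
pred foot corners [[293.0, 191.8], [345.2, 191.8], [344.2, 241.7], [294.0, 241.7]] lid [[285.3, 214.6], [352.9, 214.7], [319.1, 180.7], [319.1, 246.9]]
```

```bash
python3 -m jog '[[-12.5,-45,0,0],[-12.5,-45,0,0],[-12.5,-45,0,0],[-12.5,-45,0,0],[-12.5,-45,0,0],[-12.5,-45,0,0],[-12.5,-45,0,0],[-12.5,-45,0,0]]';python3 -m jog '[[-12.5,-45,-10,0],[-12.5,-45,-10,0],[-12.5,-45,-10,0],[-12,-41,-10,0],[0,0,0,0],[0,0,0,0]]';cat > cap.py <<'E'
from h import *
f,*C=grab('wrist')
m=cv2.inRange(cv2.cvtColor(f,cv2.COLOR_RGB2HSV),(0,0,170),(180,60,255))
p=proj(*C,[(420,-358,100)])[0];print('pred',p)
for k in cv2.findContours(m,0,1)[0]:
    if cv2.contourArea(k)>400:
        (x,y),r=cv2.minEnclosingCircle(k);M=cv2.moments(k);x,y=M['m10']/M['m00'],M['m01']/M['m00']
        if np.hypot(*(p-(x,y)))<60:print((round(x),round(y)),round(r),ray(*C,[(x,y)],100).round(1))
s=read_state();print(s['ee_pos'],s['qpos'].round())
E
python3 cap.py
```

```text
clock: 21.45
ee_pos: [467.3, -183.2, 213.9]
tool_rot: [[0.191, 0.982, -0.002], [0.982, -0.191, 0.001], [0.0, -0.002, -1.0]]
contact_force: [0.0, -0.6, -0.4]
finger_gap: 85.6
gripper_force: 0.0
clock: 22.05
ee_pos: [417.7, -358.5, 173.5]
tool_rot: [[0.195, 0.981, -0.003], [0.981, -0.195, 0.001], [0.0, -0.003, -1.0]]
contact_force: [1.2, 0.9, 0.2]
finger_gap: 85.4
gripper_force: 0.0
pred [322.75372892 230.37589554]
(322, 229) 30 [[ 419.7 -356.8  100. ]]
[ 419.07584178 -357.09978896  173.83147559] [ -7.  21.  55. 104. -19.  65.  43.]
```

```bash
python3 -m jog '[[1,0.5,-30,0],[0,0,-40,0],[0,0,-40,0],[0,0,-30,0],[0,0,-15,0],[0,0,-6,0],[0,0,0,0],[0,0,0,0]]';python3 -m jog '[[0,0,0,0],[0,0,0,0],[0,0,0,0],[0,0,0,0],[0,0,0,0],[0,0,0,0],[0,0,0,0]]' -1 35;python3 -m jog '[[0,0,20,0],[0,0,40,0],[0,0,40,0],[0,0,40,0],[0,0,0,0],[0,0,0,0]]'; python3 - <<'E'
from h import *
f,*C=grab('wrist','w11')
m=cv2.inRange(cv2.cvtColor(f,cv2.COLOR_RGB2HSV),(0,0,150),(180,60,255));s=read_state()
for k in cv2.findContours(m,0,1)[0]:
    if cv2.contourArea(k)>400:
        x,y,w,h=cv2.boundingRect(k);print((x,y,w,h),cv2.minEnclosingCircle(k),ray(*C,[(x+w/2,y+w/2)],s['ee_pos'][2]-12+100).round(1)-s['ee_pos'])
E
```

```text
clock: 22.9
ee_pos: [421.6, -358.1, 15.3]
tool_rot: [[0.191, 0.982, 0.002], [0.982, -0.191, -0.001], [-0.001, 0.003, -1.0]]
contact_force: [0.7, 0.2, 0.5]
finger_gap: 85.8
gripper_force: 0.0
clock: 23.6
ee_pos: [420.5, -357.9, 14.6]
tool_rot: [[0.192, 0.981, 0.001], [0.981, -0.192, -0.0], [0.0, 0.001, -1.0]]
contact_force: [-1.4, 1.2, 6.3]
finger_gap: 43.1
gripper_force: 35.0
clock: 24.2
ee_pos: [420.6, -357.2, 154.0]
tool_rot: [[0.191, 0.982, 0.001], [0.982, -0.191, 0.0], [0.0, 0.001, -1.0]]
contact_force: [-0.3, 0.2, -3.0]
finger_gap: 43.3
gripper_force: 36.4
(592, 399, 48, 43) ((618.3936157226562, 420.0), 29.421571731567383) [[ 91.93279385 -39.14199886  88.031521  ]]
(579, 386, 61, 17) ((609.0, 391.0), 30.413911819458008) [[ 89.73279385 -36.04199886  88.031521  ]]
(249, 301, 143, 109) ((320.262451171875, 361.95367431640625), 71.43451690673828) [[ 0.93279385 -1.74199886 88.031521  ]]
(381, 100, 47, 49) ((406.0, 125.0), 25.495197296142578) [[35.93279385 66.75800114 88.031521  ]]
```

```bash
python3 -m jog '[[12,40,0,0],[12,40,0,0],[12,40,0,0],[12,40,0,0],[12,40,0,0],[12,40,0,0],[12,40,0,0],[12,40,0,0]]';python3 -m jog '[[12,40,0,0],[8,25,0,0],[3.5,11.5,0,0],[0,0,0,0],[0,0,0,0],[0,0,0,0]]';  python3 - <<'E'
from h import *
f,*C=grab('wrist','w12');np.savez('w12.npz',f=f,K=C[0],R=C[1],c=C[2])
# tall carton top near edge check: predicted corners; sharp gradient along image columns
o=np.array([554,107.]);u,w=np.array([.19,.982]),np.array([.982,-.19])
print(read_state()['ee_pos'],proj(*C,[[*(o+30*w*a+32*u*b),91] for a,b in((-1,1),(1,1),(1,-1),(-1,-1))]).round(1).tolist())
h=cv2.cvtColor(f,cv2.COLOR_RGB2HSV)
for v in(120,150,180):print(v,[(int(x),h[v,x].tolist()) for x in range(260,400,6)])
E
```

```text
clock: 25.05
ee_pos: [514.9, -35.5, 151.9]
tool_rot: [[0.192, 0.981, -0.004], [0.981, -0.192, -0.0], [-0.001, -0.004, -1.0]]
contact_force: [0.2, -0.6, -2.0]
finger_gap: 43.5
gripper_force: 36.3
clock: 25.65
ee_pos: [539.2, 36.3, 153.7]
tool_rot: [[0.195, 0.981, -0.001], [0.981, -0.195, -0.001], [-0.001, -0.0, -1.0]]
contact_force: [0.7, -0.8, -1.4]
finger_gap: 42.9
gripper_force: 36.3
[539.34452028  36.67445225 153.86516   ] [[272.6, 76.2], [368.4, 75.7], [365.3, 178.4], [276.6, 178.8]]
120 [(260, [19, 80, 226]), (266, [17, 91, 200]), (272, [18, 87, 213]), (278, [17, 96, 201]), (284, [18, 97, 202]), (290, [18, 97, 203]), (296, [17, 97, 205]), (302, [18, 97, 199]), (308, [15, 124, 195]), (314, [14, 124, 198]), (320, [15, 124, 199]), (326, [14, 126, 193]), (332, [14, 127, 185]), (338, [18, 98, 203]), (344, [17, 98, 204]), (350, [18, 96, 204]), (356, [17, 96, 204]), (362, [17, 99, 198]), (368, [18, 84, 226]), (374, [18, 85, 222]), (380, [18, 81, 227]), (386, [18, 85, 218]), (392, [17, 86, 220]), (398, [20, 79, 227])]
150 [(260, [19, 79, 226]), (266, [18, 89, 207]), (272, [18, 88, 212])
[... 308 characters left out ...]
201]), (362, [17, 96, 200]), (368, [18, 83, 225]), (374, [18, 84, 225]), (380, [18, 86, 187]), (386, [18, 86, 217]), (392, [18, 85, 221]), (398, [19, 78, 226])]
180 [(260, [17, 101, 154]), (266, [17, 99, 152]), (272, [17, 97, 150]), (278, [17, 99, 147]), (284, [17, 101, 144]), (290, [17, 103, 144]), (296, [17, 99, 163]), (302, [17, 100, 145]), (308, [17, 103, 146]), (314, [17, 100, 156]), (320, [18, 97, 166]), (326, [17, 96, 176]), (332, [17, 100, 150]), (338, [18, 98, 164]), (344, [17, 98, 174]), (350, [17, 97, 171]), (356, [16, 98, 166]), (362, [17, 95, 178]), (368, [18, 96, 173]), (374, [17, 96, 176]), (380, [16, 90, 111]), (386, [17, 99, 167]), (392, [17, 96, 170]), (398, [18, 85, 214])]
```

```bash
python3 - <<'E'
from h import *
d=np.load('w12.npz');f=d['f'];C=d['K'],d['R'],d['c'];h=cv2.cvtColor(f,cv2.COLOR_RGB2HSV)
col=h[50:230,314:326,1].mean(1);print([(v,int(col[v-50])) for v in range(60,90,2)],[(v,int(col[v-50])) for v in range(160,190,2)])
E
```

```text
[(60, 24), (62, 23), (64, 34), (66, 31), (68, 30), (70, 30), (72, 30), (74, 75), (76, 121), (78, 122), (80, 122), (82, 122), (84, 122), (86, 122), (88, 122)] [(160, 124), (162, 124), (164, 125), (166, 125), (168, 125), (170, 128), (172, 131), (174, 131), (176, 131), (178, 126), (180, 98), (182, 98), (184, 98), (186, 97), (188, 98)]
```

```bash
python3 -m jog '[[0.5,2.5,-25,0],[0,0,-40,0],[0,0,-30,0],[0,0,-15,0],[0,0,-6,0],[0,0,0,0],[0,0,0,0],[0,0,0,0]]';python3 -m jog '[[0,0,-3,0],[0,0,0,0],[0,0,-2,0],[0,0,0,0],[0,0,0,0]]'
```

```text
clock: 26.5
ee_pos: [541.7, 41.5, 39.3]
tool_rot: [[0.192, 0.981, 0.003], [0.981, -0.192, 0.001], [0.001, 0.003, -1.0]]
contact_force: [1.2, -0.0, -1.6]
finger_gap: 43.4
gripper_force: 36.3
clock: 27.0
ee_pos: [540.3, 41.5, 32.8]
tool_rot: [[0.192, 0.981, -0.0], [0.981, -0.192, -0.0], [-0.0, -0.0, -1.0]]
contact_force: [1.2, -0.1, -1.3]
finger_gap: 43.4
gripper_force: 36.3
```

```bash
python3 -m jog '[[-0.5,-1.5,0,0],[0,0,0,0],[0,0,-1.5,0],[0,0,0,0],[0,0,-1,0],[0,0,0,0],[0,0,0,0]]'
```

```text
clock: 27.7
ee_pos: [539.9, 40.0, 30.7]
tool_rot: [[0.192, 0.981, 0.0], [0.981, -0.192, 0.0], [0.0, 0.0, -1.0]]
contact_force: [-1.1, 0.7, 2.9]
finger_gap: 43.3
gripper_force: 36.5
```

```bash
python3 -m jog '[[0,0,0,0],[0,0,0,0],[0,0,0,0],[0,0,0,0],[0,0,0,0]]' 1;python3 -m jog '[[0,0,20,0],[0,0,40,0],[0,0,45,0],[0,0,45,0],[0,0,30,0],[0,0,0,0],[0,0,0,0]]'; python3 - <<'E'
from h import *
f,*C=grab('wrist','w13')
m=cv2.inRange(cv2.cvtColor(f,cv2.COLOR_RGB2HSV),(0,0,150),(180,60,255));s=read_state();print(s['ee_pos'],proj(*C,[(540,39.5,116)]))
for k in cv2.findContours(m,0,1)[0]:
    if cv2.contourArea(k)>400:
        c,r=cv2.minEnclosingCircle(k);print(c,r,ray(*C,[c],116).round(1))
E
python3 -m jog '[[-10,-25,0,-0.14],[-10,-25,0,-0.14],[-10,-25,0,-0.14],[-10,-25,0,-0.14],[-10,-25,0,-0.14],[-10,-25,0,-0.14],[-10,-25,0,-0.14],[-10,-25,0,-0.14]]'
python3 -m jog '[[-10,-25,0,-0.14],[-10,-25,0,-0.14],[-8,-18,0,-0.11],[0,0,0,0],[0,0,0,0],[0,0,0,0]]'
python3 - <<'E'
from h import *
f,*C=grab('wrist','w14');s=read_state();print(s['ee_pos'],s['tool_rot'][:2,1],s['qpos'].round())
m=cv2.inRange(cv2.cvtColor(f,cv2.COLOR_RGB2HSV),(5,60,60),(30,255,255));m=cv2.morphologyEx(m,cv2.MORPH_CLOSE,np.ones((5,5)))
for k in cv2.findContours(m,0,1)[0]:
    if cv2.contourArea(k)>2000:
        P=ray(*C,k[:,0],40)[:,:2].astype(np.float32);r=cv2.minAreaRect(P);print(cv2.boundingRect(k),r,cv2.boxPoints(r).round().tolist(),cv2.approxPolyDP(k,5,True)[:,0].tolist())
print(proj(*C,[(432,-228.3,40)]))
E
```

```text
clock: 28.2
ee_pos: [539.9, 40.0, 30.4]
tool_rot: [[0.192, 0.981, 0.0], [0.981, -0.192, -0.0], [-0.0, 0.0, -1.0]]
contact_force: [-0.2, 0.3, -0.0]
finger_gap: 85.6
gripper_force: 0.0
clock: 28.9
ee_pos: [540.0, 40.2, 210.7]
tool_rot: [[0.191, 0.981, 0.001], [0.981, -0.191, 0.001], [0.001, 0.001, -1.0]]
contact_force: [-0.4, 0.2, -0.8]
finger_gap: 85.2
gripper_force: 0.0
[539.14955018  40.18486303 209.58708638] [[319.62437637 225.42200943]]
(318.2272644042969, 223.5) 28.523332595825195 [[539.2  41.3 116. ]]
(322.4902038574219, 67.0) 25.50989532470703 [[564.  152.2 116. ]]
(607.5, 105.0) 86.90953826904297 [[761.8  88.1 116. ]]
clock: 29.75
ee_pos: [458.2, -160.4, 208.9]
tool_rot: [[0.968, 0.249, -0.003], [0.249, -0.968, 0.0], [-0.003, -0.001, -1.0]]
contact_force: [0.9, -0.0, 0.8]
finger_gap: 85.7
gripper_force: 0.0
clock: 30.35
ee_pos: [432.2, -226.5, 209.7]
tool_rot: [[0.992, -0.129, -0.001], [-0.129, -0.992, 0.001], [-0.001, -0.0, -1.0]]
contact_force: [1.4, 0.6, -0.0]
finger_gap: 85.5
gripper_force: 0.0
[ 432.37451831 -226.53361955  209.88099557] [-0.12847204 -0.99171305] [-42.  17.  78. 109. -18.  68. -55.]
(299, 141, 43, 121) ((433.857666015625, -226.75057983398438), (41.740516662597656, 120.767822265625), 81.7148666381836) [[371.0, -239.0], [491.0, -256.0], [497.0, -215.0], [377.0, -197.0]] [[301, 141], [300, 259], [337, 261], [341, 143]]
(0, 0, 96, 209) ((555.4421997070312, 24.32836151123047), (94.63956451416016, 181.83547973632812), 79.37086486816406) [[457.0, -5.0], [636.0, -39.0], [654.0, 54.0], [475.0, 88.0]] [[0, 0], [0, 203], [95, 205], [71, 0]]
[[321.85939865 205.3613067 ]]
```

```bash
python3 -m jog '[[18,-3,-30,-0.015],[17,-2.5,-40,0],[0,0,-40,0],[0,0,-30,0],[0,0,0,0],[0,0,0,0],[0,0,0,0]]' 0.4 80
python3 - <<'E'
from h import *
f,*C=grab('wrist','w15');s=read_state();print(s['ee_pos'],s['tool_rot'][:2,1],s['qpos'].round())
m=cv2.inRange(cv2.cvtColor(f,cv2.COLOR_RGB2HSV),(5,60,60),(30,255,255));m=cv2.morphologyEx(m,cv2.MORPH_CLOSE,np.ones((5,5)))
for k in cv2.findContours(m,0,1)[0]:
    if cv2.contourArea(k)>2000:
        P=ray(*C,k[:,0],40)[:,:2].astype(np.float32);r=cv2.minAreaRect(P);print(cv2.boundingRect(k),r,cv2.approxPolyDP(k,5,True)[:,0].tolist())
m=cv2.inRange(cv2.cvtColor(f,cv2.COLOR_RGB2HSV),(0,0,150),(180,60,255))
for k in cv2.findContours(m,0,1)[0]:
    if cv2.contourArea(k)>400:
        c,r=cv2.minEnclosingCircle(k);print('white',c,r,ray(*C,[c],20).round(1))
E
```

```text
clock: 31.1
ee_pos: [468.5, -234.0, 72.2]
tool_rot: [[0.989, -0.146, 0.003], [-0.146, -0.989, -0.001], [0.003, 0.001, -1.0]]
contact_force: [0.7, -0.5, 0.6]
finger_gap: 59.8
gripper_force: 0.0
[ 468.50975895 -233.9792382    72.28758998] [-0.14573175 -0.98932398] [-25.  30.  61. 114. -32.  55. -46.]
(284, 200, 65, 180) ((436.8052062988281, -226.7886505126953), (41.399696350097656, 126.82079315185547), 82.86497497558594) [[342, 200], [290, 201], [284, 212], [290, 379], [345, 378], [348, 212]]
white (404.9227600097656, 171.55027770996094) 29.437929153442383 [[ 506.3 -294.8   20. ]]
```

```bash
python3 -m jog '[[0,1.5,-30,0],[0,0,-30,0],[0,0,-20,0],[0,0,-12,0],[0,0,0,0],[0,0,0,0]]'; python3 -m jog '[[0,0,0,0],[0,0,0,0],[0,0,0,0],[0,0,0,0],[0,0,0,0],[0,0,0,0]]' -1 80
```

```text
clock: 31.75
ee_pos: [467.9, -232.6, -20.4]
tool_rot: [[0.989, -0.146, 0.002], [-0.146, -0.989, -0.001], [0.002, 0.001, -1.0]]
contact_force: [-0.3, 0.3, 0.0]
finger_gap: 59.5
gripper_force: 0.0
clock: 32.35
ee_pos: [468.1, -232.5, -20.0]
tool_rot: [[0.989, -0.147, 0.003], [-0.147, -0.989, -0.0], [0.003, -0.0, -1.0]]
contact_force: [-0.8, 0.9, 6.2]
finger_gap: 38.5
gripper_force: 80.7
```

```bash
python3 -m jog '[[0,0,20,0],[0,0,40,0],[0,0,40,0],[0,0,40,0],[0,0,40,0],[0,0,0,0],[0,0,0,0]]'; python3 - <<'E'
from h import *
f,*C=grab('wrist','w16');s=read_state();p=s['ee_pos'];print(s['qpos'].round())
m=cv2.inRange(cv2.cvtColor(f,cv2.COLOR_RGB2HSV),(5,60,60),(30,255,255));m=cv2.morphologyEx(m,cv2.MORPH_CLOSE,np.ones((5,5)))
for k in cv2.findContours(m,0,1)[0]:
    if cv2.contourArea(k)>2000:
        print(cv2.boundingRect(k),cv2.approxPolyDP(k,5,True)[:,0].tolist())
        for v in [tuple(q) for q in cv2.approxPolyDP(k,5,True)[:,0]]: print(v,(s['tool_rot'].T@(ray(*C,[v],p[2]+20+40)[0]-p)).round(1))
E
```

```text
clock: 33.05
ee_pos: [467.2, -231.7, 159.0]
tool_rot: [[0.989, -0.146, 0.002], [-0.146, -0.989, 0.001], [0.002, -0.001, -1.0]]
contact_force: [1.1, -0.5, -2.3]
finger_gap: 38.6
gripper_force: 81.3
[-32.  24.  68. 109. -25.  64. -52.]
(266, 235, 109, 176) [[279, 235], [266, 264], [270, 404], [316, 410], [369, 404], [374, 266], [362, 237]]
(np.int32(279), np.int32(235)) [ 36.3 -14.4 -60. ]
(np.int32(266), np.int32(264)) [ 25.3 -19.5 -60. ]
(np.int32(270), np.int32(404)) [-36.4 -20.4 -59.9]
(np.int32(316), np.int32(410)) [-39.4  -1.3 -60. ]
(np.int32(369), np.int32(404)) [-36.3  20.6 -60. ]
(np.int32(374), np.int32(266)) [ 24.5  20.1 -60. ]
(np.int32(362), np.int32(237)) [ 35.6  15.3 -60. ]
(0, 0, 73, 261) [[0, 0], [0, 258], [61, 260], [72, 249], [33, 6]]
(np.int32(0), np.int32(0)) [109.8 -96.1 -60. ]
(np.int32(0), np.int32(258)) [  27.5 -116.4  -59.9]
(np.int32(61), np.int32(260)) [ 26.8 -94.3 -59.9]
(np.int32(72), np.int32(249)) [ 31.  -89.5 -59.9]
(np.int32(33), np.int32(6)) [108.3 -86.5 -60. ]
```

```bash
python3 -m jog '[[16,36,8,0.13],[16,36,8,0.13],[16,36,0,0.13],[16,36,0,0.13],[16,36,0,0.13],[16,36,0,0.13],[16,36,0,0.13],[16,36,0,0.13]]'; python3 -m jog '[[16,36,0,0.13],[16,36,0,0.13],[16,36,0,0.13],[12,33,0,0.095],[0,0,0,0],[0,0,0,0],[0,0,0,0]]'
```

```text
clock: 33.9
ee_pos: [593.7, 57.6, 172.1]
tool_rot: [[0.623, 0.782, -0.004], [0.782, -0.623, -0.0], [-0.003, -0.003, -1.0]]
contact_force: [-0.3, 0.2, -1.1]
finger_gap: 38.3
gripper_force: 81.5
clock: 34.6
ee_pos: [653.9, 194.9, 172.8]
tool_rot: [[0.194, 0.981, -0.003], [0.981, -0.194, -0.002], [-0.003, -0.002, -1.0]]
contact_force: [-0.3, -1.1, -2.3]
finger_gap: 38.5
gripper_force: 81.4
```

```bash
python3 -m jog '[[0.5,1.5,-20,0],[0,0,-40,0],[0,0,-20,0],[0,0,0,0],[0,0,0,0],[0,0,0,0]]'; python3 - <<'E'
from h import *
f,*C=grab('wrist','w17');np.savez('w17.npz',f=f,K=C[0],R=C[1],c=C[2]);s=read_state();p=s['ee_pos'];print(p)
u,w=np.array([.192,.981]),np.array([.982,-.191]);o=np.array([584.3,249.3])
print('low pred',proj(*C,[[*(o+40*w*a+32*u*b),56] for a,b in((-1,1),(1,1),(1,-1),(-1,-1))]).round(1).tolist())
q=p[:2]-35*u;print('carton pred top',proj(*C,[[*(q+20*w*a+60*u),p[2]+60] for a in(-1,1)]).round(1).tolist())
h=cv2.cvtColor(f,cv2.COLOR_RGB2HSV)
for v in(100,130,160):print(v,[(x,h[v,x,1],h[v,x,2]) for x in range(170,250,4)])
print([(v,h[v,300,1],h[v,300,2]) for v in range(210,290,4)])
E
```

```text
clock: 35.2
ee_pos: [656.8, 197.8, 96.4]
tool_rot: [[0.193, 0.981, 0.003], [0.981, -0.193, 0.001], [0.001, 0.003, -1.0]]
contact_force: [0.6, -0.7, -1.2]
finger_gap: 38.2
gripper_force: 81.3
[656.88259979 198.06194369  96.54184889]
low pred [[115.6, 135.7], [250.2, 135.5], [255.5, 238.5], [131.2, 238.8]]
carton pred top [[264.2, 263.2], [374.8, 263.0]]
100 [(170, np.uint8(88), np.uint8(211)), (174, np.uint8(81), np.uint8(213)), (178, np.uint8(84), np.uint8(213)), (182, np.uint8(86), np.uint8(211)), (186, np.uint8(89), np.uint8(207)), (190, np.uint8(85), np.uint8(212)), (194, np.uint8(83), np.uint8(213)), (198, np.uint8(84), np.uint8(213)), (202, np.uint8(87), np.uint8(208)), (206, np.uint8(105), np.uint8(97)), (210, np.uint8(88), np.uint8(205)), (214, np.uint8(92), np.uint8(195)), (218, np.uint8(90), np.uint8(204)), (222, np.uint8(86), np.uint8(213)), (226, np.uint8(89), np.uint8(206)), (230, np.uint8(90), np.uint8(205)), (234, np.uint8(87), np.uint8(211)), (238, np.uint8(80), np.uint8(213)), (242, np.uint8(84), np.uint8(213)), (246, np.uint8(85), np.uint8(213))]
130 [(170, np.uint8(
[... 1483 characters left out ...]
5)), (214, np.uint8(106), np.uint8(132)), (218, np.uint8(104), np.uint8(133)), (222, np.uint8(103), np.uint8(131)), (226, np.uint8(106), np.uint8(130)), (230, np.uint8(103), np.uint8(131)), (234, np.uint8(105), np.uint8(122)), (238, np.uint8(116), np.uint8(90)), (242, np.uint8(117), np.uint8(87)), (246, np.uint8(111), np.uint8(92)), (250, np.uint8(117), np.uint8(85)), (254, np.uint8(114), np.uint8(87)), (258, np.uint8(109), np.uint8(91)), (262, np.uint8(114), np.uint8(85)), (266, np.uint8(110), np.uint8(107)), (270, np.uint8(112), np.uint8(109)), (274, np.uint8(108), np.uint8(109)), (278, np.uint8(111), np.uint8(110)), (282, np.uint8(110), np.uint8(109)), (286, np.uint8(113), np.uint8(108))]
```

```bash
python3 - <<'E'
from h import *
d=np.load('w17.npz');f=d['f'];C=d['K'],d['R'],d['c'];h=cv2.cvtColor(f,cv2.COLOR_RGB2HSV)
for v in(155,175,200,220):print(v,[(x,int(h[v-2:v+3,x,1].mean()),int(h[v-2:v+3,x,2].mean())) for x in range(242,276,2)])
print('carton left edge',[(x,h[330,x].tolist()) for x in range(256,276,2)])
E
```

```text
155 [(242, 101, 185), (244, 102, 186), (246, 101, 186), (248, 103, 173), (250, 113, 110), (252, 111, 93), (254, 115, 93), (256, 115, 92), (258, 118, 91), (260, 102, 143), (262, 98, 164), (264, 87, 206), (266, 89, 204), (268, 88, 208), (270, 85, 211), (272, 102, 153), (274, 69, 89)]
175 [(242, 105, 169), (244, 105, 169), (246, 105, 167), (248, 105, 167), (250, 107, 144), (252, 113, 91), (254, 112, 88), (256, 114, 87), (258, 115, 87), (260, 114, 89), (262, 104, 127), (264, 100, 147), (266, 91, 194), (268, 91, 198), (270, 91, 197), (272, 95, 178), (274, 91, 92)]
200 [(242, 106, 166), (244, 106, 166), (246, 105, 166), (248, 105, 166), (250, 104, 166), (252, 109, 150), (254, 117, 87), (256, 114, 83), (258, 114, 84), (260, 113, 83), (262, 112, 86), (264, 102, 132), (266, 103, 135), (268, 102, 136), (270, 101, 135), (272, 101, 135), (274, 107, 109)]
220 [(242, 111, 109), (244, 112, 109), (246, 113, 110), (248, 113, 111), (250, 111, 112), (252, 111, 113), (254, 112, 104), (256, 114, 81), (258, 113, 80), (260, 115, 80), (262, 112, 79), (264, 110, 104), (266, 103, 132), (268, 102, 132), (270, 102, 132), (272, 104, 131), (274, 102, 126)]
carton left edge [(256, [24, 18, 69]), (258, [13, 57, 40]), (260, [19, 51, 40]), (262, [17, 53, 34]), (264, [14, 97, 29]), (266, [20, 68, 34]), (268, [19, 78, 36]), (270, [17, 106, 91]), (272, [16, 113, 104]), (274, [16, 110, 102])]
```

```bash
python3 -m jog '[[-1.5,-0.5,-25,0],[0,0,-30,0],[0,0,-20,0],[0,0,-12,0],[0,0,0,0],[0,0,0,0],[0,0,0,0],[0,0,0,0]]'; python3 -m jog '[[0,0,-4,0],[0,0,0,0],[0,0,0,0],[0,0,0,0]]'
```

```text
clock: 36.05
ee_pos: [655.0, 198.1, 8.9]
tool_rot: [[0.192, 0.981, 0.002], [0.981, -0.192, 0.001], [0.001, 0.002, -1.0]]
contact_force: [-0.0, 0.2, -2.0]
finger_gap: 38.3
gripper_force: 81.4
clock: 36.45
ee_pos: [653.9, 198.0, 3.4]
tool_rot: [[0.192, 0.981, 0.0], [0.981, -0.192, -0.0], [-0.0, 0.0, -1.0]]
contact_force: [-0.6, 0.2, -1.8]
finger_gap: 38.5
gripper_force: 81.4
```

```bash
python3 -m jog '[[0.8,-0.7,-3,0],[0,0,0,0],[0,0,-2.5,0],[0,0,0,0],[0,0,0,0]]'; python3 -m jog '[[0,0,-1,0],[0,0,0,0],[0,0,0,0]]'
```

```text
clock: 36.95
ee_pos: [654.6, 197.3, -2.2]
tool_rot: [[0.192, 0.981, -0.0], [0.981, -0.192, -0.0], [-0.0, -0.0, -1.0]]
contact_force: [0.4, -0.3, -2.8]
finger_gap: 38.6
gripper_force: 81.4
clock: 37.25
ee_pos: [654.7, 197.3, -3.1]
tool_rot: [[0.192, 0.981, 0.0], [0.981, -0.192, -0.0], [-0.0, 0.0, -1.0]]
contact_force: [0.6, 0.7, -3.1]
finger_gap: 38.2
gripper_force: 81.4
```

```bash
python3 -m jog '[[0,0,-1,0],[0,0,0,0],[0,0,0,0]]';python3 -m jog '[[0,0,-0.7,0],[0,0,0,0],[0,0,0,0]]'
```

```text
clock: 37.55
ee_pos: [654.9, 197.3, -3.9]
tool_rot: [[0.192, 0.981, 0.0], [0.981, -0.192, 0.0], [0.0, 0.0, -1.0]]
contact_force: [-0.4, -0.0, -1.4]
finger_gap: 38.3
gripper_force: 81.7
clock: 37.85
ee_pos: [654.9, 197.3, -3.9]
tool_rot: [[0.192, 0.981, 0.0], [0.981, -0.192, 0.0], [0.001, 0.0, -1.0]]
contact_force: [-1.6, -0.8, 6.5]
finger_gap: 38.3
gripper_force: 82.2
```

```bash
python3 -m jog '[[0,0,0,0],[0,0,0,0],[0,0,0,0],[0,0,0,0]]' 0.25;python3 -m jog '[[0,0,15,0],[0,0,25,0],[0,0,40,0],[0,0,45,0],[0,0,45,0],[0,0,45,0],[0,0,0,0],[0,0,0,0]]'; python3 -m jog '[[-40,-20,30,0],[-40,0,20,0],[0,0,0,0],[0,0,0,0],[0,0,0,0]]'; python3 - <<'E'
from h import *
f,*C=grab('wrist','w18');np.savez('w18.npz',f=f,K=C[0],R=C[1],c=C[2]);s=read_state();print(s['ee_pos'])
t,*T=grab('top','t18');np.savez('t18.npz',f=t,K=T[0],R=T[1],c=T[2])
h=cv2.cvtColor(f,cv2.COLOR_RGB2HSV)
u,w=np.array([.192,.981]),np.array([.982,-.191])
def box(o,hx,hy,z):return proj(*C,[[*(np.array(o)+hx*w*a+hy*u*b),z] for a,b in((-1,1),(1,1),(1,-1),(-1,-1))]).round(1).tolist()
print('long',box((648,163),20,60,56));print('low',box((584.3,249.3),40,32,56));print('tall',box((554,107),30,32,91));print('tube',proj(*C,[(539.5,40.5,116)]))
def ed(a,lo):
    g=np.abs(np.diff(cv2.GaussianBlur(a.astype(np.float32).reshape(1,-1,3),(5,1),0)[0],axis=0)).sum(1);return [(int(i)+lo,int(g[i])) for i in range(1,len(g)-1) if g[i]>12 and g[i]>=g[i-1] and g[i]>g[i+1]]
b=np.array(box((648,163),20,60,56));L,Rr,T0,B0=b[:,0].min(),b[:,0].max(),b[:,1].min(),b[:,1].max()
for fr in(.15,.4,.85):
    v=int(T0+fr*(B0-T0));x0=int(L)-60;print('row',v,ed(f[v,x0:int(Rr)+25],x0))
for fr in(.25,.75):
    x=int(L+fr*(Rr-L));y0=int(T0)-20;print('col',x,ed(f[y0:int(B0)+25,x],y0))
E
```

```text
clock: 38.25
ee_pos: [654.7, 197.1, -5.0]
tool_rot: [[0.192, 0.981, 0.0], [0.981, -0.192, -0.0], [-0.0, 0.0, -1.0]]
contact_force: [0.2, 0.6, -0.6]
finger_gap: 53.5
gripper_force: 0.2
clock: 39.05
ee_pos: [655.6, 197.3, 212.7]
tool_rot: [[0.192, 0.981, 0.004], [0.981, -0.192, 0.002], [0.002, 0.003, -1.0]]
contact_force: [0.1, 0.2, -1.1]
finger_gap: 53.6
gripper_force: 0.0
clock: 39.55
ee_pos: [577.3, 179.1, 256.8]
tool_rot: [[0.191, 0.982, -0.001], [0.982, -0.191, -0.001], [-0.001, -0.001, -1.0]]
contact_force: [-0.0, -0.3, 0.4]
finger_gap: 53.7
gripper_force: 0.0
[577.48080149 178.90624459 256.662218  ]
long [[370.9, 144.3], [409.8, 144.3], [402.2, 254.5], [366.5, 254.5]]
low [[273.1, 98.1], [353.6, 98.1], [351.9, 163.5], [275.3, 163.4]]
tall [[281.3, 248.0], [340.4, 248.1], [339.4, 305.2], [283.0, 305.1]]
tube [[309.33605618 348.31520339]]
row 160 [(325, 19), (332, 26), (352, 21), (355, 48), (358, 23), (366, 32), (370, 30), (380, 42), (409, 27), (431, 18)]
row 188 [(307, 20), (316, 39), (334, 46), (337, 32), (355, 44), (358, 12), (365, 39), (370, 26), (384, 20), (388, 17), (395, 20), (398, 28), (407, 49), (431, 71)]
row 237 [(316, 51), (338, 76), (354, 77), (356, 51), (363, 82), (368, 65), (403, 24), (427, 67)]
col 377 [(142, 41), (145, 28), (149, 39), (164, 37), (167, 35), (187, 24), (233, 37), (254, 29)]
col 398 [(127, 12), (132, 18), (141, 34), (144, 35), (188, 51), (211, 30), (217, 17), (220, 37), (254, 26)]
```

```bash
python3 - <<'E'
from h import *
d=np.load('w18.npz');f=d['f'];C=d['K'],d['R'],d['c'];S=cv2.cvtColor(f,cv2.COLOR_RGB2HSV)
def seg(a,lo,t=70):
    b=(a>t).astype(int);i=np.flatnonzero(np.diff(b));return [(int(k)+lo+1,int(b[k+1])) for k in i]
u,w=np.array([.192,.981]),np.array([.981,-.192]);o=np.array([569.2,178.3])
print('foot',proj(*C,[[*(o+a*22*w+b*22*u),96] for a,b in((-1,1),(1,1),(1,-1),(-1,-1))]).round().tolist(),'lid',proj(*C,[[*(o+30*w*a+30*u*b),86] for a,b in((-1,0),(1,0),(0,1),(0,-1))]).round().tolist())
for v in(200,208):print(v,seg(S[v,270:360,1],270))
for x in(300,325):print(x,seg(S[160:260,x,1],160))
m=cv2.inRange(S,(0,0,150),(180,60,255))
for k in cv2.findContours(m,0,1)[0]:
    if cv2.contourArea(k)>300:
        c,r=cv2.minEnclosingCircle(k);print(c,r,ray(*C,[c],116).round(1))
col=S[220:330,311,1];print('tall tape col',[(v,int(S[v,306:316,1].mean())) for v in list(range(242,254,2))+list(range(298,312,2))])
s=read_state();print(s['clock'],s['joint_velocities'].round(1))
E
```

```text
foot [[289.0, 187.0], [335.0, 187.0], [334.0, 231.0], [290.0, 231.0]] lid [[282.0, 207.0], [342.0, 208.0], [312.0, 177.0], [312.0, 236.0]]
200 [(283, 0), (290, 1), (335, 0), (342, 1)]
208 [(282, 0), (290, 1), (335, 0), (343, 1)]
300 [(175, 0), (187, 1), (231, 0), (235, 1)]
325 [(174, 0), (187, 1), (231, 0), (235, 1)]
(11.5, 402.0208435058594) 24.026124954223633 [[210.6  36.3 116. ]]
(309.0795593261719, 348.0) 22.282506942749023 [[539.3  40.9 116. ]]
(635.0, 339.0) 64.1249771118164 [[866.7 -11.6 116. ]]
(543.5, 237.0) 63.144775390625 [[777.6 115.7 116. ]]
(633.5, 122.5) 122.62350463867188 [[855.  204.5 116. ]]
tall tape col [(242, 82), (244, 81), (246, 82), (248, 82), (250, 125), (252, 129), (298, 123), (300, 122), (302, 122), (304, 122), (306, 118), (308, 99), (310, 99)]
39.65 [ 0.1  0.   0.3 -0.3  0.2  0.  -0.2]
```

```bash
python3 -c "from plant import hand_in;print(hand_in())"
```

```text
the job is handed in; nothing more can be done
None
```

I finished the layout and handed it in at about 40 s: the tin, marker, tube and long carton are placed and released, last measured within 1–2 mm of the asked positions, and neither standing carton shifted measurably.

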